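Clear the clamp bar, fit the core on the split reel, put the desk things back

TASK

The pencil holder, the brass weight and the loupe are crowding the grey core at the clamp bar: leaving the core where it is, first move all three upright onto the cork mat. With all three standing there, take the core and put it over the black reel's spindle so that it sits flat on the reel, and then put the holder, weight and loupe back upright, each where it stood on the plate at the start. Do not disturb the tape roll or the small tin.

Things in the scene. Friction and masses are not known exactly. Their poses are not given: they have to be found in the camera images.
- core_mid (a point): Grey plastic film core, a ring standing on its flat end just in front of the clamp bar, in the middle of the three crowding things: 50 mm outside diameter, bore 26 mm right through, 35 mm tall, about 35 g. The point is its centre, 17.5 mm above its underside; z is its axis, up.
- holder_mid (a point): Silver grease pencil holder, an upright aluminium cylinder 40 mm in diameter and 56 mm tall with three pencil stubs fixed in its top (66 mm tall in all), about 120 g. The point is on its axis, 33 mm above its underside; z up.
- weight_mid (a point): Brass weight: a round body 42 mm in diameter up to 34 mm, then a narrow neck and a 26 mm knob, 52 mm tall in all, about 420 g. The point is on its axis, 26 mm above its underside; z up.
- loupe_mid (a point): Amber glass loupe: an upright amber cylinder 42 mm in diameter with a black collar (44 mm, from 28 to 35 mm up) and a domed amber lens on top, 42 mm tall, about 90 g. The point is on its axis, 21 mm above its underside; z up.
- station: Grey splicing plate, fixed, 8 mm thick; x -100 to +60, y -100 to +100 mm. Origin on its underside, within 4 mm of straight below the core at the start; x points to the clamp bar, z up. Steel bar: face at x = 35 mm, 16 mm thick, 70 mm long in y, its screw heads 44 mm above the table. Holder, weight and loupe stand on the plate in any order, one each 60 mm from the origin on its +y, -y and -x sides.
- mat: Cork side mat, fixed flat on the table, 250 mm (x) by 140 mm (y), 6 mm thick; origin in the middle of its underside; it lies to the left or the right of the splicing plate.
- reel: Open half of a black split reel, fixed flat on the table, across the plate from the mat: flange 180 mm in diameter and 4 mm thick with an upright steel spindle (twist socket hub) in its middle, 15 mm in diameter, its blunt tip 26 mm above the table. The core's bore goes over the spindle with 5.5 mm to spare all round. Origin on the reel's axis at table height, z up.
- tape: Roll of clear splicing tape lying flat on the table between the robot and the plate, 68 mm in diameter, 19 mm tall; loose; leave alone. Origin in the middle of its underside.
- tin: Small round steel tin lying flat on the table between the robot and the plate, 72 mm in diameter, 26 mm tall; loose; leave alone. Origin in the middle of its underside.
Mind the look-alikes: they are no part of the job. Leave any red look-alike of the part that bears core_mid alone.

How it is judged:
By the outcome, as a careful person would: the job done as asked, in the order asked, and still so for the second after the job is handed in, with the robot touching nothing.
It also fails if it takes over 152 s, if anything falls off the work surface, if the arm or the gripper's body presses on something with over 40 N, if the wrist force passes 120 N, or if a joint passes its speed limit or range.

ROBOT

A 6-joint arm with a two-finger parallel gripper is mounted at the origin on the work surface. World frame = base frame: x ahead of the robot, y to its left, z up, the work surface at z = 0. Lengths are in m, angles in rad, forces in N, time in s.
With the tool pointing down it reaches from about 0.3 to 0.775 m from the base axis. Payload 14.6 kg.
Tool frame: the origin (TCP) lies at the very end of the fingers, on their centre line; the grasp point (between the pads) lies ctrl.tcp_to_grasp behind it (ctrl.tcp_to_grasp is the distance from the TCP to the grasp point, in m); x points along the fingers, y is the direction in which the jaws open and shut, and the axes are right-handed (so a half turn about x gives the same grasp; the last joint's range is limited). The gripper opens to 94 mm and grips with 3 to 60 N. Pads are 16 mm wide; open, the fingers measure 119 mm over their backs; the gripper's body (75 mm by 177 mm) begins 78 mm behind the grasp point.
Start: joints at [1.183, 0.3, 1.521, -0, 1.321, -0.067], TCP at [0.173, 0.522, 0.205] pointing down, gripper open.
Joint ranges: [-3.03, 3.03], [-0.79, 2.21], [0.23, 2.52], [-1.04, 4.18], [0, 3.07], [-2.55, 2.55]. Speed limits (rad/s): [2.22, 2.22, 2.57, 3.14, 3.14, 3.14].

INTERFACE

Orientations are given as [roll, pitch, yaw] about the fixed x, y, z axes, in that order (R = Rz(yaw) Ry(pitch) Rx(roll)).
In Python, from station import ctrl gives the robot as it stands.
- The arm moves only by the tool play_rows, never from a script. Its argument "increments" is a list that holds one entry, the list of rows, each a list of 5 numbers: the closure in counts, from 0 (fully open) to 255 (shut), then the shift along the tool's x, y, z in cm, then the turn about the tool's x in degrees. A call has 1 to 12 rows; each row shifts and turns the commanded pose from where the row before left it, along the tool's axes as they then stand; what a row does not reach is not made up. A row lasts 1/12 s, in which the tool goes at most 41.7 mm and 7.16 degrees, less where a joint would pass 70% of its speed; a pose out of reach is approached as far as the arm can. A call is refused whole if a number of a shift passes 4.17 or a number of a turn 7.16, either way. A call with a gripper value outside its range is refused whole. The fingers move at their own pace and stop on an object; "newtons" is the grip in N (left out, the last holds). Time passes only in rows, so rows that do not move let the fingers close. It gives the time, the measured TCP pose, the force and the opening at its end, in the units of the state.
- ctrl.get_obs(): the state, without advancing time (a new reading comes with each control period).
- ctrl.camera(name): name is "scene" or "side" or "wrist"; returns the picture (400x640x3 uint8, red, green, blue); there is no depth.
- ctrl.calibration(name): a dict with "fx", "fy", "cx", "cy" (pixels), "rvec" (rotation vector, rad) and "tvec" (3), from world to camera coordinates, as OpenCV has them; the wrist camera has in their place "T_tool_cam" (4x4, takes a point from camera to tool coordinates, whose origin is the TCP and whose axes are the tool frame's). Camera axes: x right, y down, z forward; pixel columns grow to the right and rows downward; lengths in m; the calibration is good to about 2 mm. A picture is of the moment at which its call begins: read the wrist's pose just before it. calibration takes no time and is no camera call.
- ctrl.hand_in(): hands the job in, once; it reports no verdict.
The state is a dict: "time_s": time; "qpos": joint angles; "joint_vel": joint speeds; "tau": joint torques, N m; "ee_pos": TCP position; "eef_rot": TCP orientation; "force": force on the tool from outside, world axes, zero at the start; "moment": the same for the moment, N m; "grip_width": finger opening in m.
Only numpy, scipy, OpenCV 4.12 (cv2) and the standard library are available. Lean on these libraries where they do the work, as an engineer would, in place of code of your own. Each camera call takes 0.05 s, during which the arm holds its last target.

## Working session

There is one attempt and no reset: what is moved stays moved. The work goes in short steps, Python scripts to look and compute and a tool call to move; the robot and the scene stay as the last step left them, time stands still between calls to the robot, and variables do not carry over. Pictures are saved under pics/ and viewed, and the job is handed in when it is done.

Besides the shell and the picture viewer there is one more tool, called after "Request:" by a JSON object that holds its "method" and its "body". play_rows: Moves the arm, as the interface text tells. Its arguments: {"type":"object","properties":{"increments":{"type":"array"},"newtons":{"type":"number"}},"required":["increments"]}

```bash
ls; mkdir -p pics; python3 - <<'E'
from station import ctrl
import cv2, json
o=ctrl.get_obs(); print({k:(v if not hasattr(v,'tolist') else v.tolist()) for k,v in o.items()}); print(ctrl.tcp_to_grasp)
for n in ("scene","side","wrist"):
    im=ctrl.camera(n); cv2.imwrite(f"pics/{n}0.png",im[:,:,::-1]); print(n,ctrl.calibration(n))
E
```

```text
pics
{'time_s': 0.0, 'qpos': [1.1833945330340756, 0.3004951807541827, 1.5215760394218438, 8.89548794032834e-06, 1.3207280423746637, -0.06661290063481352], 'joint_vel': [-0.00020843201430678388, 0.0005962619294307641, -0.0007798214081081339, -0.0014550163281342914, 0.0005514682950843762, -0.0016710426968394036], 'tau': [0.0008455109491478652, -53.18039059638977, -35.275386571884155, 0.07089375983923674, 0.02424703154247254, -5.9713645441661356e-05], 'ee_pos': [0.1733289207753713, 0.5216909143712405, 0.20487526439272913], 'eef_rot': [-1.6445498934277512, 1.5695896870618884, -1.9653409931209895], 'force': [-0.8881266725567661, -0.9398734673250597, -0.22585482466244725], 'moment': [-0.007987477172531687, -0.033376959409348594, 0.03868643166554741], 'grip_width': 0.09427651954449974}
0.0188
scene {'fx': 515.6236281495993, 'fy': 515.6236281495993, 'cx': 322.35471727407423, 'cy': 197.0473958446402, 'rvec': array([ 1.92177099,  1.59594008, -0.61523716]), 'tvec': array([-0.08181943, -0.33518413,  1.61993755])}
side {'fx': 396.80882292329426, 'fy': 396.80882292329426, 'cx': 317.8574396271686, 'cy': 201.17693446705042, 'rvec': array([ 0.19551082, -2.68531767,  1.45688456]), 'tvec': array([0.52888464, 0.09148237, 0.78369842])}
wrist {'fx': 300.4627974491997, 'fy': 300.4627974491997, 'cx': 317.3300048061929, 'cy': 204.6090231201389, 'T_tool_cam': array([[ 2.13312099e-04, -2.72332215e-01,  9.62203263e-01,
        -1.80545597e-01],
       [ 9.99999893e-01, -3.36980985e-04, -3.17066950e-04,
        -1.86049079e-04],
       [ 4.10591748e-04,  9.62203228e-01,  2.72332114e-01,
        -7.87234901e-02],
       [ 0.00000000e+00,  0.00000000e+00,  0.00000000e+00,
         1.00000000e+00]])}
```

View pics/scene0.png

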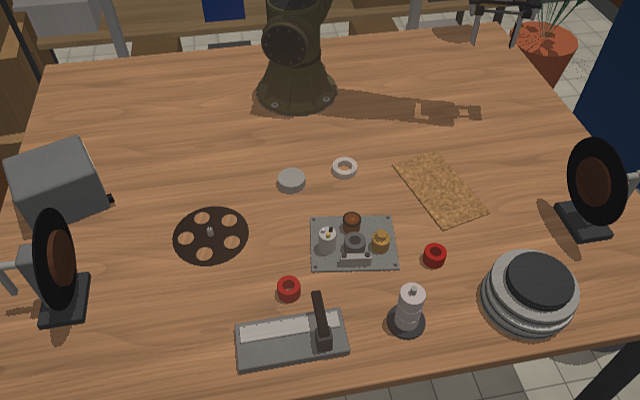

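View pics/side0.png

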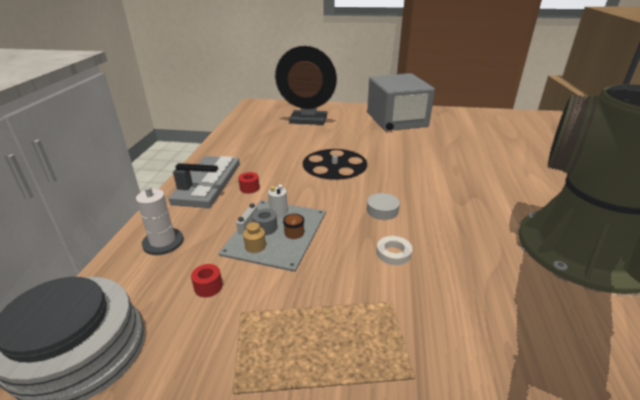

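View pics/wrist0.png

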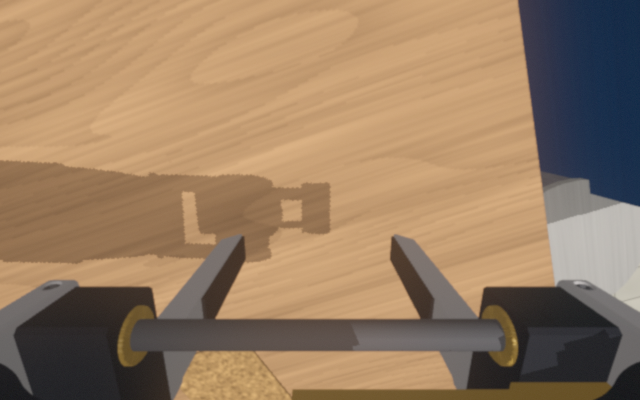

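The scene image shows the plate at (354,243). On it are the holder (327,237), loupe (352,219), weight (381,240) and grey core (355,241), with the bar at (354,258). The mat is at (440,190), the reel at (210,235), the tin at (291,180) and the tape at (344,167). The things that could be taken for the core are the red rings at (435,255) and (288,288) and the white tape roll at (344,167). The grey ring at (355,241), between the three crowders and in front of the bar, fits the description. I'll check it in a close crop.

```bash
cat > h.py <<'E'
import numpy as np, cv2
from scipy.spatial.transform import Rotation as R
from station import ctrl
C={n:ctrl.calibration(n) for n in("scene","side","wrist")}
def K(n):
    c=C[n]; return np.array([[c['fx'],0,c['cx']],[0,c['fy'],c['cy']],[0,0,1]])
def ext(n,obs=None):
    c=C[n]
    if n!='wrist':
        return cv2.Rodrigues(c['rvec'])[0],np.array(c['tvec'])
    T=np.eye(4);T[:3,:3]=R.from_euler('xyz',obs['eef_rot']).as_matrix();T[:3,3]=obs['ee_pos']
    W=np.linalg.inv(T@c['T_tool_cam']);return W[:3,:3],W[:3,3]
def proj(n,P,obs=None):
    r,t=ext(n,obs);p=(r@np.atleast_2d(P).T).T+t;q=(K(n)@p.T).T;return q[:,:2]/q[:,2:]
def ray(n,uv,z,obs=None):
    r,t=ext(n,obs);uv=np.atleast_2d(uv).astype(float)
    d=(r.T@np.linalg.inv(K(n))@np.c_[uv,np.ones(len(uv))].T).T;o=-r.T@t
    return o+d*((z-o[2])/d[:,2])[:,None]
E
python3 - <<'E'
from h import *
print(proj('scene',[[.173,.522,.205],[0,0,0],[.3,.3,0]]),proj('side',[[.173,.522,.205],[0,0,0]]))
a=cv2.imread('pics/scene0.png');b=cv2.imread('pics/side0.png')
c=np.hstack([cv2.resize(a[200:280,300:400],(400,320),interpolation=cv2.INTER_CUBIC),cv2.resize(b[170:270,215:340],(400,320),interpolation=cv2.INTER_CUBIC)])
cv2.imwrite('pics/crop0.png',c)
E
```

```text
[[490.75792926  45.43403694]
 [296.31171803  90.35880354]
 [417.25289868 141.32738924]] [[737.76451057 486.32815486]
 [585.64678878 247.49706479]]
```

View pics/crop0.png

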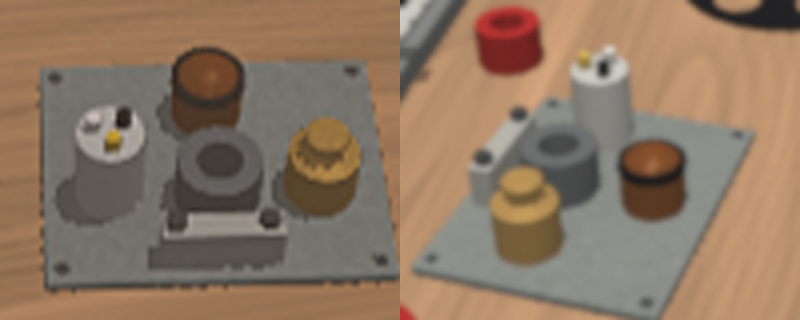

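The close crop confirms it: the grey ring with a bore sits between holder, weight and loupe, right at the bar. Next I'll measure roughly.

```bash
python3 - <<'E'
from h import *
cor=np.array([[40,68],[362,62],[402,280],[48,290]])/4.+[300,200]
P=ray('scene',cor,.008);print('plate scene',P.round(4).tolist())
cb=np.array([[540/1,0]])
# side crop corners (scale 3.2): 
cs=(np.array([[545-400,97],[752-400,133],[660-400,318],[412-400,270]]))/3.2+[215,170]
print('plate side',ray('side',cs,.008).round(4).tolist())
for n,f in(('scene','pics/scene0.png'),('side','pics/side0.png')):
    im=cv2.imread(f);hsv=cv2.cvtColor(im,cv2.COLOR_BGR2HSV)
    if n=='scene':
        m=(im.max(2)<60).astype(np.uint8);m[:200]=0;m[270:]=0;m[:,:165]=0;m[:,255:]=0
        c=max(cv2.findContours(m,0,1)[0],key=cv2.contourArea);print('reel',cv2.fitEllipse(c));g=ray(n,c[:,0],.004)
        print(cv2.minEnclosingCircle(g[:,:2].astype(np.float32)))
    else:
        m=(im.max(2)<60).astype(np.uint8);m[:145]=0;m[180:]=0;m[:,:295]=0;m[:,375:]=0
        c=max(cv2.findContours(m,0,1)[0],key=cv2.contourArea);g=ray(n,c[:,0],.004)
        print(cv2.minEnclosingCircle(g[:,:2].astype(np.float32)))
print('mat scene',ray('scene',[[393,166],[440,152],[489,212],[447,230]],.006).round(3).tolist())
print('mat side',ray('side',[[239,311],[399,304],[411,378],[235,388]],.006).round(3).tolist())
for nm,z,s,d in(('holder top',.064,[327.5,233.0],[277.5,190.0]),('weight top',.06,[382,233],[255,226.5]),('loupe',.043,[351.8,217.5],[294,219]),('core top',.043,[355,240],[264.5,214]),('tin',.026,[291,175],[383,202]),('tape',.019,[344.5,164],[394,245])):
    print(nm,ray('scene',s,z).round(4)[0,:2],ray('side',d,z).round(4)[0,:2])
E
```

```text
plate scene [[0.5282, -0.0472, 0.008], [0.5592, 0.1473, 0.008], [0.7181, 0.1256, 0.008], [0.6886, -0.0703, 0.008]]
plate side [[0.6808, -0.0678, 0.008], [0.5253, -0.0425, 0.008], [0.5522, 0.15, 0.008], [0.7084, 0.1297, 0.008]]
reel ((209.8907012939453, 235.84873962402344), (56.66114807128906, 75.48406219482422), 75.4030990600586)
((0.5354738831520081, -0.289035826921463), 0.08901914209127426)
((0.5320703983306885, -0.2846354842185974), 0.08542128652334213)
mat scene [[0.39, 0.202, 0.006], [0.36, 0.345, 0.006], [0.591, 0.391, 0.006], [0.626, 0.269, 0.006]]
mat side [[0.626, 0.258, 0.006], [0.368, 0.206, 0.006], [0.354, 0.339, 0.006], [0.589, 0.388, 0.006]]
holder top [ 0.6285 -0.0241] [ 0.6267 -0.0291]
weight top [0.6476 0.097 ] [0.6397 0.1   ]
loupe [0.5769 0.0445] [0.5767 0.0427]
core top [0.6432 0.0367] [0.6405 0.0337]
tin [ 0.3946 -0.0737] [ 0.3992 -0.0712]
tape [0.3725 0.0726] [0.3757 0.0681]
```

```bash
cat >> h.py <<'E'
def go(xyz,jaw=None,o=None):
    """print shift in tool axes (cm) to world xyz, and turn (deg) to make tool y along jaw deg (mod 180)"""
    o=o or ctrl.get_obs();Rm=R.from_euler('xyz',o['eef_rot']).as_matrix()
    d=np.array(xyz)-o['ee_pos']
    j=np.degrees(np.arctan2(Rm[1,1],Rm[0,1]))
    print('now',np.round(o['ee_pos'],4),'jaw',round(j,2),'q6',round(o['qpos'][5],2),'t',round(o['time_s'],2),'w',round(o['grip_width'],4))
    t=0
    if jaw is not None:
        t=-((jaw-j+90)%180-90);print('turn',round(t,2),'or',round(t-180*np.sign(t),2))
        print('shift after turn',np.round((Rm@R.from_euler('x',t,degrees=True).as_matrix()).T@d*100,2))
    print('shift now',np.round(Rm.T@d*100,2))
if __name__=='__main__':
    o=ctrl.get_obs();print(R.from_euler('xyz',o['eef_rot']).as_matrix().round(3))
E
python3 h.py; python3 -c "
from h import *
go([.60,.045,.22],-8.7); go([.6,.045,.22],81.3)"
```

```text
[[-0.     0.315  0.949]
 [-0.001  0.949 -0.315]
 [-1.    -0.001 -0.   ]]
now [0.1734 0.5218 0.205 ] jaw 71.62 q6 -0.07 t 0.15 w 0.094
turn 80.32 or -99.68
shift after turn [-1.47 49.38 40.68]
shift now [ -1.47 -31.79  55.52]
now [0.1734 0.5218 0.205 ] jaw 71.62 q6 -0.07 t 0.15 w 0.094
turn -9.68 or 170.32
shift after turn [ -1.47 -40.68  49.38]
shift now [ -1.47 -31.79  55.52]
```

Request:
{"method": "play_rows", "body": {"increments": [[[75,-0.05,-1.4,2.9,0],[75,-0.05,-1.4,2.9,0],[75,-0.05,-1.4,2.9,0],[75,-0.05,-1.4,2.9,0],[75,-0.05,-1.4,2.9,0],[75,-0.05,-1.4,2.9,0],[75,-0.05,-1.4,2.9,0],[75,-0.05,-1.4,2.9,0],[75,-0.05,-1.4,2.9,0],[75,-0.05,-1.4,2.9,0],[75,-0.05,-1.4,2.9,0],[75,-0.05,-1.4,2.9,0]]], "newtons": 25}}

```text
time_s: 1.15
ee_pos: [0.4516, 0.2514, 0.2114]
eef_rot: [-2.468, 1.571, -2.788]
force: [0.3, -0.3, -0.5]
grip_width: 0.0663
```

Request:
{"method": "play_rows", "body": {"increments": [[[75,-0.05,-1.4,2.9,0],[75,-0.05,-1.4,2.9,0],[75,-0.05,-1.4,2.9,0],[75,-0.05,-1.4,2.9,0],[75,-0.05,-1.4,2.9,0],[75,-0.05,-1.4,2.9,0],[75,-0.05,-1.4,2.9,0],[75,-0.05,-1.4,2.9,0],[75,0,-0.7,1.5,0],[75,0,0,0,-5],[75,0,0,0,-5],[75,0,0,0,0]]]}}

```text
time_s: 2.15
ee_pos: [0.6476, 0.0616, 0.2148]
eef_rot: [-2.996, 1.57, -3.139]
force: [-0.3, -0.0, 0.0]
grip_width: 0.0664
```

```bash
python3 - <<'E'
from h import *
import pickle
o=ctrl.get_obs();im=ctrl.camera('wrist');pickle.dump(o,open('o1.pkl','wb'));cv2.imwrite('pics/w1.png',im[:,:,::-1])
go([.69,.03,.22],81.3,o);print(o['joint_vel'].round(3) if hasattr(o['joint_vel'],'round') else o['joint_vel'])
E
```

```text
now [0.6476 0.0616 0.2148] jaw 81.82 q6 -1.39 t 2.15 w 0.0664
turn 0.52 or -179.48
shift after turn [-0.52 -2.48  4.67]
shift now [-0.52 -2.53  4.65]
[ 0.011 -0.013  0.006  0.001 -0.     0.165]
```

View pics/w1.png

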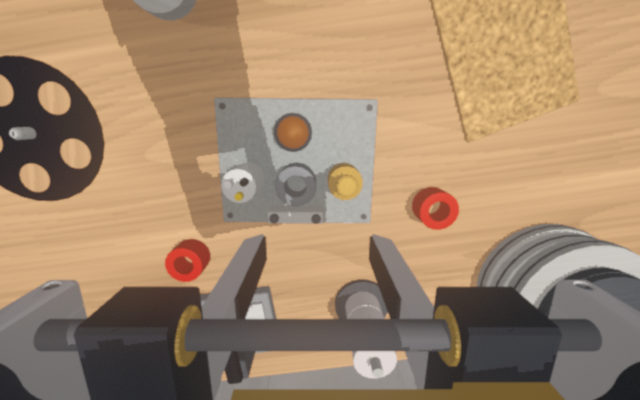

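The wrist view shows the loupe at (293,132), holder (239,184), core (296,186), weight (346,183), and bar screws at (274,218) and (316,218). The plate corners are roughly (217,98), (377,100), (371,222) and (223,221).

```bash
python3 - <<'E'
import cv2
a=cv2.imread('pics/w1.png')[90:230,205:385]
cv2.imwrite('pics/w1c.png',cv2.resize(a,None,fx=4.4,fy=4.28,interpolation=cv2.INTER_CUBIC)[:600,:800])
E
```

```text
(no output)
```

View pics/w1c.png

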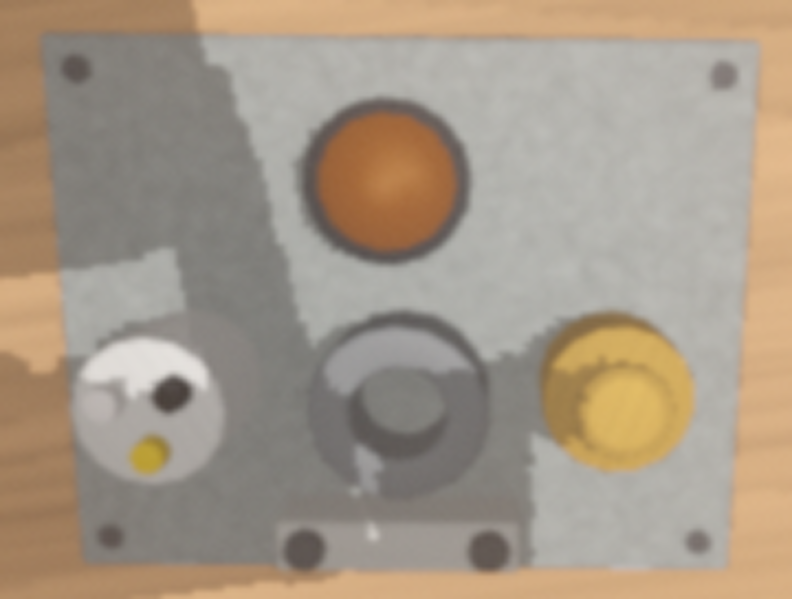

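```bash
python3 - <<'E'
from h import *
import pickle
o=pickle.load(open('o1.pkl','rb'))
px=lambda p:np.array(p,float)/[4.4,4.28]+[205,90]
c=ray('wrist',px([[43,33],[759,43],[728,568],[85,563]]),.008,o)[:,:2]
mod=np.array([[-.1,-.1],[-.1,.1],[.06,.1],[.06,-.1]])
# rigid fit
def fit(A,B):
    a=A-A.mean(0);b=B-B.mean(0);th=np.arctan2((a[:,0]*b[:,1]-a[:,1]*b[:,0]).sum(),(a*b).sum());Rm=np.array([[np.cos(th),-np.sin(th)],[np.sin(th),np.cos(th)]]);t=B.mean(0)-Rm@A.mean(0);return th,Rm,t,np.linalg.norm(A@Rm.T+t-B,axis=1)
th,Rm,t,e=fit(mod,c);print('yaw',np.degrees(th),'org',t,'res',e)
sc=np.array([[.5282,-.0472],[.5592,.1473],[.7181,.1256],[.6886,-.0703]]);x=fit(mod,sc);print('scene',np.degrees(x[0]),x[2],x[3])
sd=np.array([[.5253,-.0425],[.5522,.15],[.7084,.1297],[.6808,-.0678]]);x=fit(mod,sd);print('side',np.degrees(x[0]),x[2])
print('nominal +y',Rm@[0,.06]+t,'-y',Rm@[0,-.06]+t,'-x',Rm@[-.06,0]+t)
for n,p,z in(('loupe',(388,181),.043),('holder',(150,410),.064),('core',(399,408),.043),('weight',(628,411),.06),('coreboreTop',(399,408),.043)):
    print(n,ray('wrist',px([p]),z,o)[0,:2].round(4))
print('mat cal',ray('wrist',[[466,140],[577,101]],.006,o).round(3)[:,:2])
mm=np.array([[-.125,-.07],[-.125,.07],[.125,.07],[.125,-.07]])
for q in([[.39,.202],[.36,.345],[.591,.391],[.626,.269]],[[.368,.206],[.354,.339],[.589,.388],[.626,.258]]):
    x=fit(mm,np.array(q));print('mat',np.degrees(x[0]),x[2],x[3])
E
```

```text
yaw -8.779375026954247 org [0.63984465 0.03539786] res [0.00079667 0.00138608 0.00090342 0.00076663]
scene -8.484255009207935 [0.64330613 0.03589925] [0.00178915 0.00225912 0.00078088 0.00171037]
side -8.098734909839283 [0.63647554 0.03953241]
nominal +y [0.64900246 0.09469486] -y [ 0.63068685 -0.02389914] -x [0.58054765 0.04455567]
loupe [0.5793 0.0432]
holder [ 0.6279 -0.025 ]
core [0.6406 0.036 ]
weight [0.6465 0.0964]
coreboreTop [0.6406 0.036 ]
mat cal [[0.621 0.256]
 [0.593 0.391]]
mat 13.645646349536186 [0.49175 0.30175] [0.00391016 0.00781796 0.01004312 0.00688606]
mat 11.439283631023669 [0.48425 0.29775] [0.00779295 0.00666472 0.00500111 0.00672114]
```

```bash
python3 -c "
from h import *
go([.5803,.0443,.10],81.3)"
```

```text
now [0.6475 0.0619 0.215 ] jaw 81.54 q6 -1.38 t 2.2 w 0.0662
turn 0.24 or -179.76
shift after turn [11.51 -2.75 -6.37]
shift now [11.51 -2.73 -6.38]
```

Request:
{"method": "play_rows", "body": {"increments": [[[75,1,-0.92,-2.12,0],[75,2,-0.92,-2.12,0],[75,3,-0.92,-2.12,0],[75,3,0,0,0],[75,2.5,0,0,0],[75,0,0,0,0],[75,0,0,0,0]]]}}

```text
time_s: 2.78
ee_pos: [0.5803, 0.0441, 0.1004]
eef_rot: [-2.977, 1.569, -3.125]
force: [0.5, 0.6, 0.7]
grip_width: 0.0664
```

```bash
python3 - <<'E'
from h import *
o=ctrl.get_obs();im=ctrl.camera('wrist');cv2.imwrite('pics/w2.png',im[:,:,::-1])
go([.5803,.0443,.0125],81.3,o)
E
```

```text
now [0.5803 0.0441 0.1004] jaw 81.51 q6 -1.41 t 2.78 w 0.0664
turn 0.21 or -179.79
shift after turn [8.79 0.02 0.01]
shift now [8.79 0.02 0.01]
```

View pics/w2.png

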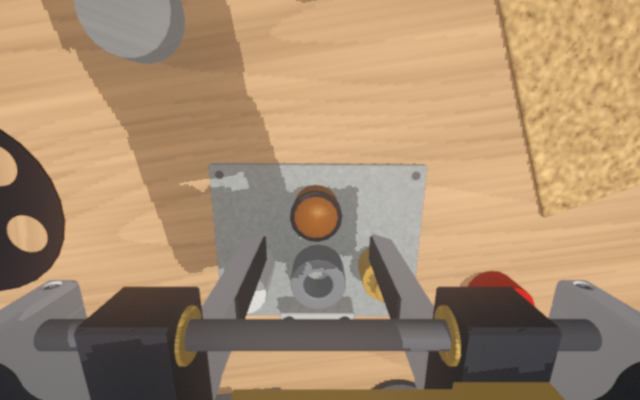

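The loupe at (316,215) is centred between the fingers, so I'll go down, grip and lift.

Request:
{"method": "play_rows", "body": {"increments": [[[75,3,0,0,0],[75,3,0,0,0],[75,2,0,0,0],[75,0.75,0,0,0],[75,0,0,0,0],[200,0,0,0,0],[200,0,0,0,0],[200,0,0,0,0],[200,0,0,0,0],[200,0,0,0,0]]], "newtons": 25}}

```text
time_s: 3.67
ee_pos: [0.5813, 0.0439, 0.0142]
eef_rot: [0.151, 1.569, 0.004]
force: [-0.8, 0.1, 7.1]
grip_width: 0.0427
```

```bash
python3 -c "
from h import *
go([.488,.300,.10],81.3)"
```

```text
now [0.5813 0.0439 0.0142] jaw 81.62 q6 -1.41 t 3.67 w 0.0427
turn 0.32 or -179.68
shift after turn [ -8.6   23.9  -13.08]
shift now [ -8.6   23.98 -12.95]
```

Request:
{"method": "play_rows", "body": {"increments": [[[200,-0.5,0,0,0],[200,-1,0,0,0],[200,-2,0,0,0],[200,-3,0,0,0],[200,-3,0,0,0],[200,0,0,0,0]]]}}

```text
time_s: 4.17
ee_pos: [0.583, 0.044, 0.1147]
eef_rot: [0.161, 1.562, 0.015]
force: [1.1, 0.3, 0.2]
grip_width: 0.043
```

```bash
python3 - <<'E'
from h import *
o=ctrl.get_obs();im=ctrl.camera('wrist');cv2.imwrite('pics/w3.png',im[:,:,::-1])
b=ctrl.camera('side');cv2.imwrite('pics/s3.png',cv2.resize(b[90:290,160:480],(800,500))[:,:,::-1])
go([.488,.300,.10],81.3,o)
E
```

```text
now [0.583  0.044  0.1147] jaw 81.62 q6 -1.41 t 4.17 w 0.043
turn 0.32 or -179.68
shift after turn [  1.39  23.87 -13.28]
shift now [  1.39  23.94 -13.15]
```

View pics/w3.png

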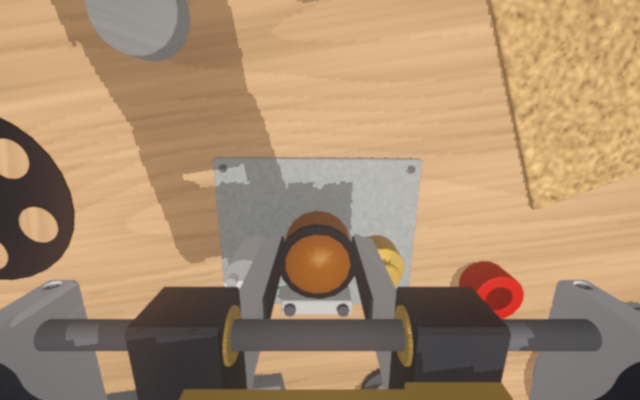

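View pics/s3.png

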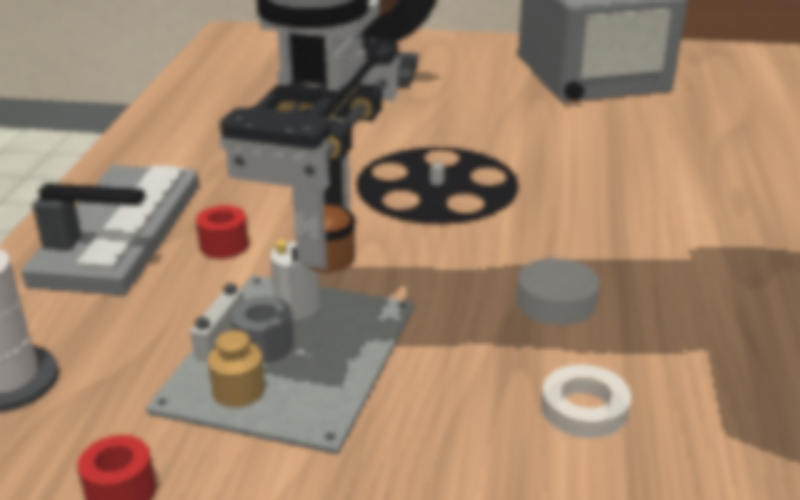

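The loupe is held upright at (318,262), clear of the plate. Now over to the middle of the mat.

Request:
{"method": "play_rows", "body": {"increments": [[[200,0,1.5,-0.8,0],[200,0,3,-1.65,0],[200,0,3,-1.65,0],[200,0,3,-1.65,0],[200,0,3,-1.65,0],[200,0,3,-1.65,0],[200,0,3,-1.65,0],[200,0,3,-1.65,0],[200,0,1.4,-0.8,0],[200,0,0,0,0],[200,0,0,0,0],[200,0,0,0,0]]]}}

```text
time_s: 5.27
ee_pos: [0.4853, 0.2986, 0.1072]
eef_rot: [-2.365, 1.569, -2.511]
force: [0.5, 0.4, -0.5]
grip_width: 0.0428
```

```bash
python3 - <<'E'
from h import *
o=ctrl.get_obs();im=ctrl.camera('wrist');cv2.imwrite('pics/w4.png',im[:,:,::-1])
go([.488,.300,.0125],81.3,o);print(o['eef_rot'])
E
```

```text
now [0.4853 0.2986 0.1072] jaw 81.6 q6 -0.94 t 5.27 w 0.0428
turn 0.3 or -179.7
shift after turn [9.47 0.19 0.26]
shift now [9.47 0.18 0.26]
[-2.36479202  1.56931228 -2.51141681]
```

View pics/w4.png

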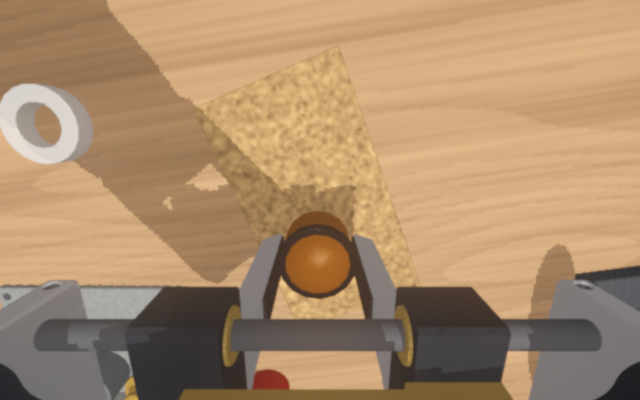

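```bash
python3 - <<'E'
from h import *
o=ctrl.get_obs()
print(ray('wrist',[[200,107],[338,47],[415,280]],.006,o)[:,:2].round(3))
u=np.array([np.cos(np.radians(12.3)),np.sin(np.radians(12.3))]);v=np.array([-u[1],u[0]])
for a,b in((-1,-1),(-1,1)):print(np.array([.488,.3])+a*.125*u+b*.07*v)
E
```

```text
[[0.381 0.207]
 [0.351 0.336]
 [0.583 0.387]]
[0.38078143 0.20497801]
[0.35095718 0.34176439]
```

Request:
{"method": "play_rows", "body": {"increments": [[[200,2,0,0,0],[200,3,0,0,0],[200,2.5,0,0,0],[200,1,0,0,0],[200,0.5,0,0,0],[200,0.4,0,0,0],[200,0.1,0,0,0],[200,0,0,0,0],[200,0,0,0,0]]]}}

```text
time_s: 6.07
ee_pos: [0.4859, 0.2997, 0.014]
eef_rot: [0.627, 1.569, 0.48]
force: [0.4, 0.1, -2.2]
grip_width: 0.0433
```

Request:
{"method": "play_rows", "body": {"increments": [[[200,0,0,0,0],[200,0.1,0,0,0],[200,0,0,0,0]]]}}

```text
time_s: 6.32
ee_pos: [0.4855, 0.2997, 0.0123]
eef_rot: [0.67, 1.57, 0.524]
force: [-0.2, 0.0, 0.1]
grip_width: 0.0429
```

Request:
{"method": "play_rows", "body": {"increments": [[[150,0,0,0,0],[110,0,0,0,0],[75,0,0,0,0],[75,0,0,0,0],[75,0,0,0,0]]]}}

```text
time_s: 6.73
ee_pos: [0.4853, 0.2995, 0.0119]
eef_rot: [-2.299, 1.571, -2.445]
force: [-0.1, 0.5, 0.3]
grip_width: 0.0649
```

```bash
python3 - <<'E'
from h import *
o=ctrl.get_obs();go([.6485,.095,.12],-8.7,o)
E
```

```text
now [0.4853 0.2995 0.0119] jaw 81.62 q6 -0.94 t 6.73 w 0.0649
turn -89.68 or 90.32
shift after turn [-10.81 -19.22 -17.75]
shift now [-10.81 -17.85  19.12]
```

Request:
{"method": "play_rows", "body": {"increments": [[[75,-1,0,0,0],[75,-3,0,0,0],[75,-3,0,0,7],[75,-3,0,0,7],[75,-0.8,0,0,7],[75,0,0,0,7],[75,0,0,0,7],[75,0,0,0,7],[75,0,0,0,7],[75,0,0,0,7],[75,0,0,0,7],[75,0,0,0,7]]]}}

```text
time_s: 7.73
ee_pos: [0.4854, 0.2996, 0.1207]
eef_rot: [1.881, 1.57, 0.507]
force: [-0.6, 0.6, 0.1]
grip_width: 0.0665
```

Request:
{"method": "play_rows", "body": {"increments": [[[75,0,0,0,7],[75,0,0,0,7],[75,0,0,0,6.3],[75,0,2.4,2.21,0],[75,0,2.4,2.21,0],[75,0,2.4,2.21,0],[75,0,2.4,2.21,0],[75,0,2.4,2.21,0],[75,0,2.4,2.21,0],[75,0,2.4,2.21,0],[75,0,2.4,2.21,0],[75,0,0,0,0]]]}}

```text
time_s: 8.73
ee_pos: [0.6508, 0.0911, 0.1205]
eef_rot: [1.16, 1.57, -0.567]
force: [-0.8, 0.3, 0.1]
grip_width: 0.0664
```

Request:
{"method": "play_rows", "body": {"increments": [[[75,0,0,0,0],[75,0,0,0,0]]]}}

```text
time_s: 8.9
ee_pos: [0.6482, 0.0961, 0.1203]
eef_rot: [-2.283, 1.571, 2.278]
force: [-1.5, 0.4, -0.6]
grip_width: 0.0665
```

```bash
python3 - <<'E'
from h import *
o=ctrl.get_obs();im=ctrl.camera('wrist');cv2.imwrite('pics/w5.png',im[:,:,::-1])
go([.6485,.095,.014],-8.7,o);print(o['eef_rot'])
b=ctrl.camera('side');cv2.imwrite('pics/s5.png',b[:,:,::-1])
E
```

```text
now [0.6482 0.0961 0.1203] jaw -8.68 q6 0.24 t 8.9 w 0.0665
turn 0.02 or -179.98
shift after turn [10.63  0.05  0.1 ]
shift now [10.63  0.05  0.1 ]
[-2.28262232  1.57060707  2.27820212]
```

View pics/w5.png

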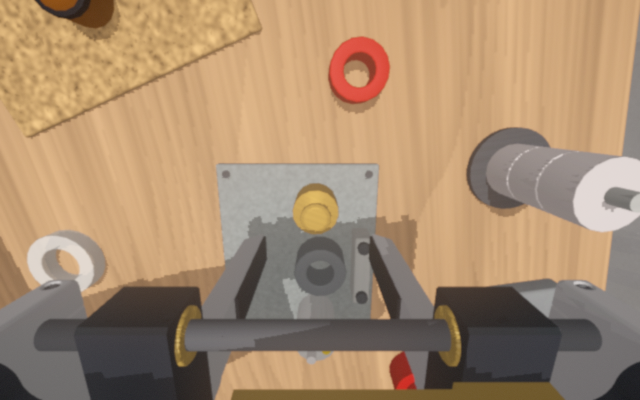

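View pics/s5.png

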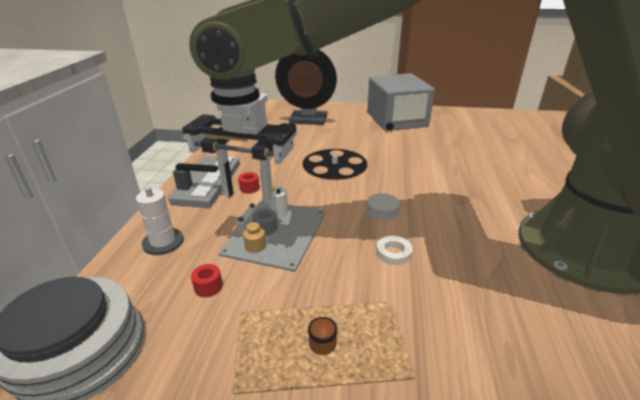

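The loupe stands upright on the mat, at (322,335) in the side view. The weight at (315,215) is centred between the fingers, so I'll pick it next.

Request:
{"method": "play_rows", "body": {"increments": [[[75,3,0.05,0.1,0],[75,3.5,0,0,0],[75,2.5,0,0,0],[75,1,0,0,0],[75,0.5,0,0,0],[75,0,0,0,0],[75,0,0,0,0],[200,0,0,0,0],[200,0,0,0,0],[200,0,0,0,0],[200,0,0,0,0],[200,0,0,0,0]]], "newtons": 40}}

```text
time_s: 10.0
ee_pos: [0.6488, 0.0948, 0.0155]
eef_rot: [-2.717, 1.571, 1.844]
force: [-5.0, 1.4, 6.4]
grip_width: 0.0413
```

Request:
{"method": "play_rows", "body": {"increments": [[[200,-0.5,0,0,0],[200,-1,0,0,0],[200,-2,0,0,0],[200,-3,0,0,0],[200,-3,0,0,0],[200,0,0,0,0],[200,0,0,0,0]]]}}

```text
time_s: 10.58
ee_pos: [0.6494, 0.0947, 0.1114]
eef_rot: [1.785, 1.568, 0.062]
force: [0.6, 0.4, -5.9]
grip_width: 0.0413
```

```bash
python3 - <<'E'
from h import *
o=ctrl.get_obs();im=ctrl.camera('wrist');cv2.imwrite('pics/w6.png',im[:,:,::-1])
go([.566,.317,.11],-8.7,o);print(o['eef_rot'])
E
```

```text
now [0.6494 0.0947 0.1114] jaw -8.69 q6 0.24 t 10.58 w 0.0413
turn 0.01 or -179.99
shift after turn [  0.12 -11.61 -20.71]
shift now [  0.12 -11.6  -20.72]
[1.78451526 1.56785702 0.06212887]
```

View pics/w6.png

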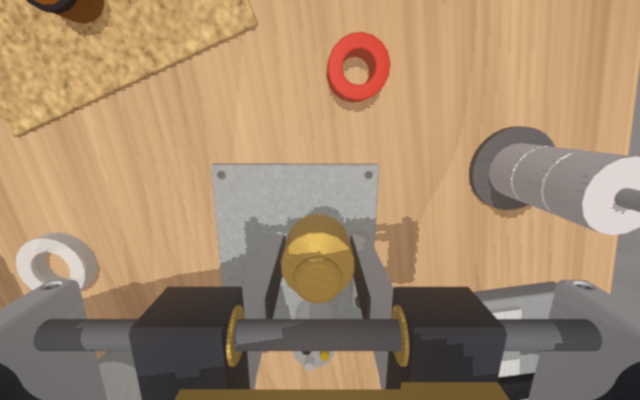

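Request:
{"method": "play_rows", "body": {"increments": [[[200,0,-0.8,-1.5,0],[200,0,-1.6,-2.9,0],[200,0,-1.6,-2.9,0],[200,0,-1.6,-2.9,0],[200,0,-1.6,-2.9,0],[200,0,-1.6,-2.9,0],[200,0,-1.6,-2.9,0],[200,0,-1.2,-1.8,0],[200,0,0,0,0],[200,0,0,0,0],[200,0,0,0,0],[200,0,0,0,0]]]}}

```text
time_s: 11.63
ee_pos: [0.5656, 0.3157, 0.109]
eef_rot: [-0.82, 1.569, -2.544]
force: [0.6, -0.9, -5.7]
grip_width: 0.0411
```

```bash
python3 - <<'E'
from h import *
o=ctrl.get_obs();go([.566,.317,.0135],-8.7,o);print(o['eef_rot'])
E
```

```text
now [0.5656 0.3157 0.109 ] jaw -8.75 q6 0.61 t 11.63 w 0.0411
turn -0.05 or 179.95
shift after turn [ 9.55  0.03 -0.15]
shift now [ 9.55  0.03 -0.15]
[-0.82030968  1.5692965  -2.54377283]
```

Request:
{"method": "play_rows", "body": {"increments": [[[200,2,0,0,0],[200,3,0,0,0],[200,2.5,0,0,0],[200,1,0,0,0],[200,0.5,0,0,0],[200,0.3,0,0,0],[200,0.2,0,0,0],[200,0,0,0,0],[200,0,0,0,0],[200,0,0,0,0],[200,0,0,0,0]]]}}

```text
time_s: 12.55
ee_pos: [0.5657, 0.317, 0.0157]
eef_rot: [2.168, 1.57, 0.446]
force: [0.2, 0.4, -4.8]
grip_width: 0.041
```

Request:
{"method": "play_rows", "body": {"increments": [[[200,0,0,0,0],[200,0.05,0,0,0],[200,0,0,0,0],[200,0,0,0,0]]]}}

```text
time_s: 12.88
ee_pos: [0.5654, 0.3169, 0.0144]
eef_rot: [-0.867, 1.571, -2.59]
force: [-0.4, 0.1, -4.5]
grip_width: 0.041
```

Request:
{"method": "play_rows", "body": {"increments": [[[200,0.05,0,0,0],[200,0,0,0,0],[200,0,0,0,0]]]}}

```text
time_s: 13.13
ee_pos: [0.5654, 0.3168, 0.0139]
eef_rot: [-0.902, 1.571, -2.624]
force: [0.1, 0.8, -4.8]
grip_width: 0.0413
```

Request:
{"method": "play_rows", "body": {"increments": [[[200,0.05,0,0,0],[200,0,0,0,0],[200,0,0,0,0]]]}}

```text
time_s: 13.38
ee_pos: [0.5655, 0.3169, 0.0136]
eef_rot: [2.079, 1.571, 0.356]
force: [0.1, -0.4, -3.8]
grip_width: 0.0416
```

Request:
{"method": "play_rows", "body": {"increments": [[[200,0.05,0,0,0],[200,0,0,0,0],[200,0,0,0,0]]]}}

```text
time_s: 13.63
ee_pos: [0.5655, 0.3169, 0.0135]
eef_rot: [2.161, 1.57, 0.439]
force: [-3.6, -1.6, 5.5]
grip_width: 0.0411
```

Request:
{"method": "play_rows", "body": {"increments": [[[170,0,0,0,0],[150,0,0,0,0],[110,0,0,0,0],[75,0,0,0,0],[75,0,0,0,0]]]}}

```text
time_s: 14.05
ee_pos: [0.5656, 0.3169, 0.0129]
eef_rot: [2.178, 1.57, 0.456]
force: [0.5, -1.1, 1.5]
grip_width: 0.0579
```

```bash
python3 - <<'E'
from h import *
o=ctrl.get_obs();go([.630,-.0242,.12],-8.7,o);print(o['eef_rot'])
E
```

```text
now [0.5656 0.3169 0.0129] jaw -8.68 q6 0.61 t 14.05 w 0.0579
turn 0.02 or -179.98
shift after turn [-10.71  11.53  32.74]
shift now [-10.71  11.52  32.75]
[2.17796684 1.57022824 0.4556218 ]
```

Request:
{"method": "play_rows", "body": {"increments": [[[75,0,0,0,0],[75,-1,0,0,0],[75,-3,0,0,0],[75,-3.5,0,0,0],[75,-3.2,0,0,0],[75,0,1.05,2.98,0],[75,0,1.05,2.98,0],[75,0,1.05,2.98,0],[75,0,1.05,2.98,0],[75,0,1.05,2.98,0],[75,0,1.05,2.98,0],[75,0,1.05,2.98,0]]]}}

```text
time_s: 15.05
ee_pos: [0.6068, 0.098, 0.1209]
eef_rot: [1.848, 1.57, 0.126]
force: [-0.2, -0.5, -0.2]
grip_width: 0.0663
```

Request:
{"method": "play_rows", "body": {"increments": [[[75,0,1.05,2.98,0],[75,0,1.05,2.98,0],[75,0,1.05,2.98,0],[75,0,1.05,2.98,0],[75,0,0,0,0],[75,0,0,0,0],[75,0,0,0,0]]]}}

```text
time_s: 15.63
ee_pos: [0.63, -0.0241, 0.1203]
eef_rot: [2.346, 1.57, 0.624]
force: [0.1, 1.4, -0.1]
grip_width: 0.0663
```

```bash
python3 - <<'E'
from h import *
o=ctrl.get_obs();im=ctrl.camera('wrist');cv2.imwrite('pics/w7.png',im[:,:,::-1])
go([.630,-.0242,.02],-8.7,o)
E
```

```text
now [ 0.63   -0.0241  0.1203] jaw -8.68 q6 0.06 t 15.63 w 0.0663
turn 0.02 or -179.98
shift after turn [10.03 -0.    0.02]
shift now [10.03 -0.    0.02]
```

View pics/w7.png

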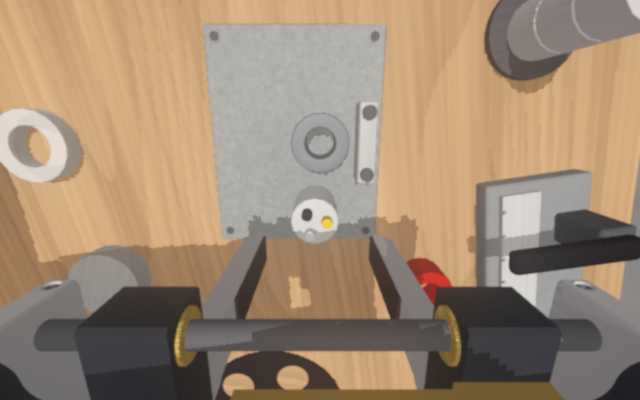

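The wrist view shows the holder top at (316,220), centred between the fingers, and the core still at (320,143) by the bar.

```bash
python3 - <<'E'
from h import *
o=ctrl.get_obs();print(ray('wrist',[[316,220]],.064,o),ray('wrist',[[320,143]],.043,o))
E
```

```text
[[ 0.62938621 -0.02477739  0.064     ]] [[0.64191554 0.03536111 0.043     ]]
```

Request:
{"method": "play_rows", "body": {"increments": [[[75,3,0,0,0],[75,3.5,0,0,0],[75,2,0,0,0],[75,1,0,0,0],[75,0.5,0,0,0],[75,0,0,0,0],[75,0,0,0,0],[200,0,0,0,0],[200,0,0,0,0],[200,0,0,0,0],[200,0,0,0,0],[200,0,0,0,0]]], "newtons": 30}}

```text
time_s: 16.68
ee_pos: [0.6302, -0.0246, 0.0204]
eef_rot: [1.725, 1.57, 0.003]
force: [-1.4, 0.2, 2.8]
grip_width: 0.0393
```

Request:
{"method": "play_rows", "body": {"increments": [[[200,-0.5,0,0,0],[200,-1,0,0,0],[200,-2.5,0,0,0],[200,-3,0,0,0],[200,-3,0,0,0],[200,-1,0,0,0],[200,0,0,0,0],[200,0,0,0,0]]]}}

```text
time_s: 17.35
ee_pos: [0.6298, -0.0246, 0.1293]
eef_rot: [-1.55, 1.57, 3.011]
force: [-0.0, -0.3, -1.6]
grip_width: 0.0395
```

```bash
python3 - <<'E'
from h import *
o=ctrl.get_obs();im=ctrl.camera('wrist');cv2.imwrite('pics/w8.png',im[:,:,::-1])
go([.410,.283,.12],-8.7,o);print(o['eef_rot'])
E
```

```text
now [ 0.6298 -0.0246  0.1293] jaw -8.68 q6 0.05 t 17.35 w 0.0395
turn 0.02 or -179.98
shift after turn [  0.94 -26.38 -27.08]
shift now [  0.94 -26.37 -27.09]
[-1.55003216  1.57048792  3.01085164]
```

View pics/w8.png

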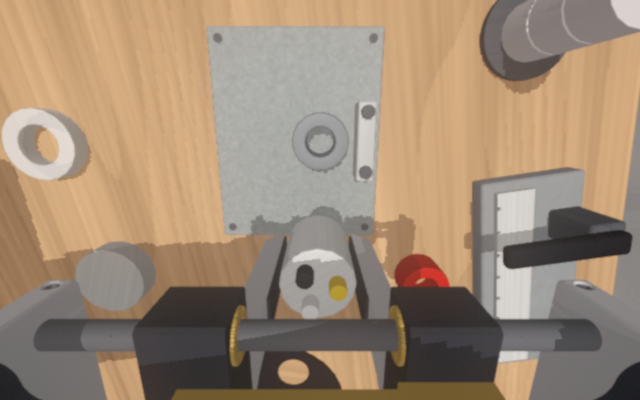

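Request:
{"method": "play_rows", "body": {"increments": [[[200,0,-1.2,-1.2,0],[200,0,-2.4,-2.46,0],[200,0,-2.4,-2.46,0],[200,0,-2.4,-2.46,0],[200,0,-2.4,-2.46,0],[200,0,-2.4,-2.46,0],[200,0,-2.4,-2.46,0],[200,0,-2.4,-2.46,0],[200,0,-2.4,-2.46,0],[200,0,-2.4,-2.46,0],[200,0,-2.4,-2.46,0],[200,0,-1.2,-1.3,0]]]}}

```text
time_s: 18.4
ee_pos: [0.4072, 0.2849, 0.1281]
eef_rot: [-1.004, 1.568, -2.725]
force: [0.9, -0.3, -1.2]
grip_width: 0.0397
```

Request:
{"method": "play_rows", "body": {"increments": [[[200,0,0,0,0],[200,0,0,0,0],[200,0,0,0,0]]]}}

```text
time_s: 18.65
ee_pos: [0.41, 0.2824, 0.1289]
eef_rot: [-0.797, 1.569, -2.52]
force: [-0.2, -0.2, -2.3]
grip_width: 0.0397
```

```bash
python3 - <<'E'
from h import *
o=ctrl.get_obs();go([.410,.283,.0185],-8.7,o);print(o['eef_rot'])
E
```

```text
now [0.41   0.2824 0.1289] jaw -8.69 q6 0.68 t 18.65 w 0.0397
turn 0.01 or -179.99
shift after turn [ 1.104e+01  1.000e-02 -7.000e-02]
shift now [ 1.104e+01  1.000e-02 -7.000e-02]
[-0.79747798  1.56891053 -2.51989988]
```

Request:
{"method": "play_rows", "body": {"increments": [[[200,2,0,0,0],[200,3,0,0,0],[200,3,0,0,0],[200,1.6,0,0,0],[200,0.8,0,0,0],[200,0.4,0,0,0],[200,0.2,0,0,0],[200,0,0,0,0],[200,0,0,0,0],[200,0,0,0,0],[200,0.05,0,0,0],[200,0,0,0,0]]]}}

```text
time_s: 19.65
ee_pos: [0.4102, 0.2832, 0.0198]
eef_rot: [2.235, 1.57, 0.513]
force: [0.5, -0.6, -1.7]
grip_width: 0.0396
```

Request:
{"method": "play_rows", "body": {"increments": [[[200,0,0,0,0],[200,0,0,0,0]]]}}

```text
time_s: 19.82
ee_pos: [0.41, 0.2832, 0.0196]
eef_rot: [2.191, 1.571, 0.468]
force: [-0.3, 0.5, -0.8]
grip_width: 0.0396
```

Request:
{"method": "play_rows", "body": {"increments": [[[200,0.1,0,0,0],[200,0,0,0,0],[200,0,0,0,0]]]}}

```text
time_s: 20.07
ee_pos: [0.41, 0.2831, 0.0184]
eef_rot: [-0.858, 1.571, -2.581]
force: [-1.1, 0.8, -1.3]
grip_width: 0.0393
```

Request:
{"method": "play_rows", "body": {"increments": [[[200,0.05,0,0,0],[200,0,0,0,0],[200,0,0,0,0]]]}}

```text
time_s: 20.32
ee_pos: [0.41, 0.2832, 0.0183]
eef_rot: [2.167, 1.571, 0.445]
force: [-2.5, -2.1, 5.9]
grip_width: 0.0396
```

Request:
{"method": "play_rows", "body": {"increments": [[[170,0,0,0,0],[150,0,0,0,0],[110,0,0,0,0],[75,0,0,0,0],[75,0,0,0,0],[75,0,0,0,0],[75,-1,0,0,0],[75,-3,0,0,0],[75,-3.5,0,0,0],[75,-3.5,0,0,-7],[75,0,0,0,-7],[75,0,0,0,-7]]]}}

```text
time_s: 21.32
ee_pos: [0.4109, 0.2836, 0.1309]
eef_rot: [1.879, 1.566, 0.529]
force: [-0.1, -0.4, -0.3]
grip_width: 0.0663
```

Request:
{"method": "play_rows", "body": {"increments": [[[75,0,0,0,-7],[75,0,0,0,-7],[75,0,0,0,-7],[75,0,0,0,-7],[75,0,0,0,-7],[75,0,0,0,-7],[75,0,0,0,-7],[75,0,0,0,-7],[75,0,0,0,-7],[75,0,0,0,-6],[75,0,0,0,0]]]}}

```text
time_s: 22.23
ee_pos: [0.41, 0.2831, 0.1286]
eef_rot: [0.669, 1.57, 0.523]
force: [-0.5, -0.1, 0.3]
grip_width: 0.0663
```

```bash
python3 - <<'E'
from h import *
o=ctrl.get_obs();
b=ctrl.camera('side');cv2.imwrite('pics/s9.png',b[:,:,::-1])
go([.6408,.0358,.13],81.3,o);print(o['eef_rot'])
E
```

```text
now [0.41   0.2831 0.1286] jaw 81.61 q6 -0.89 t 22.23 w 0.0663
turn 0.31 or -179.69
shift after turn [ -0.13 -20.96  26.55]
shift now [ -0.13 -21.1   26.44]
[0.66914796 1.57029955 0.52262849]
```

View pics/s9.png

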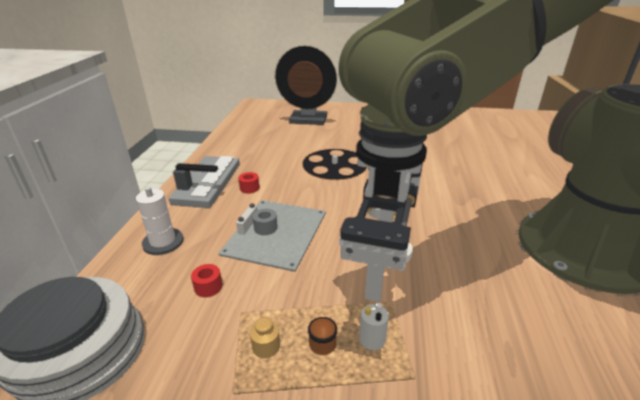

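All three stand upright on the mat: weight (265,337), loupe (323,335) and holder (374,327). The core is still at the bar. Now to the core.

Request:
{"method": "play_rows", "body": {"increments": [[[75,0,-2.11,2.64,0],[75,0,-2.11,2.64,0],[75,0,-2.11,2.64,0],[75,0,-2.11,2.64,0],[75,0,-2.11,2.64,0],[75,0,-2.11,2.64,0],[75,0,-2.11,2.64,0],[75,0,-2.11,2.64,0],[75,0,-2.11,2.64,0],[75,0,-2.11,2.64,0],[75,0,0,0,0],[75,0,0,0,0]]]}}

```text
time_s: 23.28
ee_pos: [0.6395, 0.0335, 0.1276]
eef_rot: [-3.046, 1.57, 3.081]
force: [-0.3, 0.5, -0.2]
grip_width: 0.0664
```

Request:
{"method": "play_rows", "body": {"increments": [[[75,0,0,0,0],[75,0,0,0,0]]]}}

```text
time_s: 23.45
ee_pos: [0.6386, 0.0357, 0.1282]
eef_rot: [2.629, 1.571, 2.477]
force: [-0.8, -0.5, 0.3]
grip_width: 0.0662
```

```bash
python3 - <<'E'
from h import *
o=ctrl.get_obs();im=ctrl.camera('wrist');cv2.imwrite('pics/w10.png',im[:,:,::-1])
cv2.imwrite('pics/w10c.png',cv2.resize(im[130:300,220:420],(800,600))[:600,:800,::-1]) if 0 else None
c=im[120:270,220:420,::-1];cv2.imwrite('pics/w10c.png',cv2.resize(c,(800,600),interpolation=cv2.INTER_CUBIC))
import pickle;pickle.dump(o,open('o10.pkl','wb'))
go([.6408,.0358,.0125],81.3,o);print(o['eef_rot'])
E
```

```text
now [0.6386 0.0357 0.1282] jaw 81.29 q6 -1.42 t 23.45 w 0.0662
turn -0.01 or 179.99
shift after turn [11.57  0.05  0.22]
shift now [11.57  0.05  0.22]
[2.62856553 1.57064522 2.47653372]
```

View pics/w10c.png

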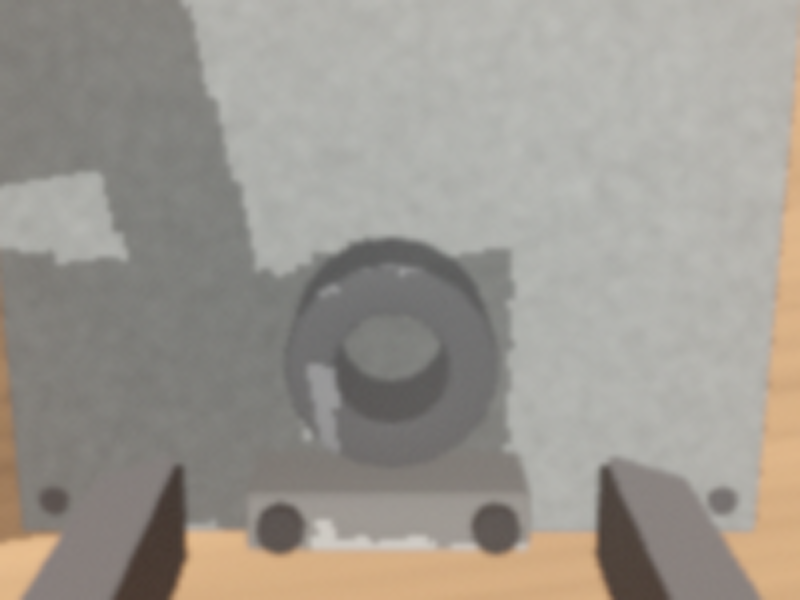

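```bash
python3 - <<'E'
from h import *
import pickle
o=pickle.load(open('o10.pkl','rb'))
p=ray('wrist',[[317.75,211.5]],.043,o)[0];print(p); go([p[0],p[1],.0125],81.3,o)
E
```

```text
[0.64162524 0.03520201 0.043     ]
now [0.6386 0.0357 0.1282] jaw 81.29 q6 -1.42 t 23.45 w 0.0662
turn -0.01 or 179.99
shift after turn [11.57 -0.    0.31]
shift now [11.57 -0.    0.31]
```

Request:
{"method": "play_rows", "body": {"increments": [[[75,3,0,0.25,0],[75,3.5,0,0,0],[75,3,0,0,0],[75,1.3,0,0,0],[75,0.6,0,0,0],[75,0,0,0,0],[75,0,0,0,0],[75,0,0,0,0],[200,0,0,0,0],[200,0,0,0,0],[200,0,0,0,0],[200,0,0,0,0]]], "newtons": 20}}

```text
time_s: 24.5
ee_pos: [0.6419, 0.0343, 0.0147]
eef_rot: [0.161, 1.57, 0.009]
force: [-0.4, 0.2, 4.1]
grip_width: 0.049
```

Request:
{"method": "play_rows", "body": {"increments": [[[200,0,0,0,0],[200,-0.5,0,0,0],[200,-1,0,0,0],[200,-2.5,0,0,0],[200,-3,0,0,0],[200,-3,0,0,0],[200,0,0,0,0],[200,0,0,0,0]]]}}

```text
time_s: 25.17
ee_pos: [0.6424, 0.0343, 0.1163]
eef_rot: [0.146, 1.567, -0.005]
force: [0.1, 0.3, -0.2]
grip_width: 0.0491
```

```bash
python3 - <<'E'
from h import *
o=ctrl.get_obs();im=ctrl.camera('wrist');cv2.imwrite('pics/w11.png',im[:,:,::-1])
go([.5355,-.2885,.11],81.3,o);print(o['eef_rot'])
im=ctrl.camera('scene');cv2.imwrite('pics/sc11.png',cv2.resize(im[190:290,160:260],(600,600),interpolation=cv2.INTER_CUBIC)[:,:,::-1])
E
```

```text
now [0.6424 0.0343 0.1163] jaw 81.32 q6 -1.42 t 25.17 w 0.0491
turn 0.02 or -179.98
shift after turn [  0.59 -33.52  -5.69]
shift now [  0.59 -33.52  -5.69]
[ 0.14620109  1.56715089 -0.00538051]
```

View pics/w11.png

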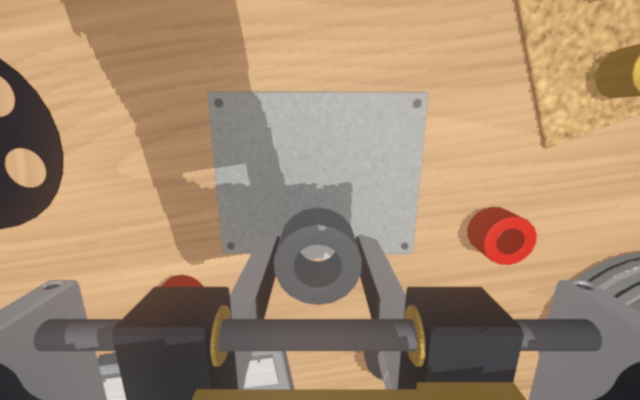

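View pics/sc11.png

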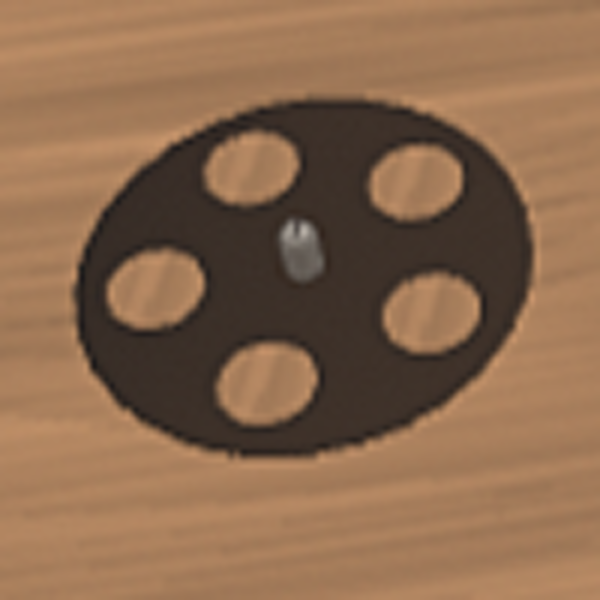

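The core is held at (318,260), and the red look-alikes are untouched. Moving towards the reel, short of it, to sight the spindle.

Request:
{"method": "play_rows", "body": {"increments": [[[200,-0.5,-1.6,0.1,0],[200,-0.5,-3.2,0.1,0],[200,0,-3.2,0.1,0],[200,0,-3.2,0.1,0],[200,0,-3.2,0.1,0],[200,0,-3.2,0.1,0],[200,0,-3.2,0.1,0],[200,0,-3.2,0.1,0],[200,0,-3.2,0.1,0],[200,0,-3.2,0.1,0],[200,0,-1.6,0.1,0],[200,0,0,0,0]]]}}

```text
time_s: 26.27
ee_pos: [0.6028, -0.2873, 0.1229]
eef_rot: [3.074, 1.569, 2.919]
force: [0.1, -0.2, -0.9]
grip_width: 0.0488
```

Request:
{"method": "play_rows", "body": {"increments": [[[200,0,0,0,0],[200,0,0,0,0],[200,0,0,0,0]]]}}

```text
time_s: 26.52
ee_pos: [0.6045, -0.2823, 0.1238]
eef_rot: [2.534, 1.57, 2.384]
force: [-0.2, 0.3, -0.4]
grip_width: 0.0489
```

```bash
python3 - <<'E'
from h import *
import pickle
o=ctrl.get_obs();im=ctrl.camera('wrist')[:,:,::-1];cv2.imwrite('pics/w12.png',im);pickle.dump(o,open('o12.pkl','wb'))
cv2.imwrite('pics/w12c.png',cv2.resize(im[60:300,180:500],(800,600),interpolation=cv2.INTER_CUBIC))
go([.5355,-.2885,.11],81.3,o);print(o['eef_rot'])
E
```

```text
now [ 0.6045 -0.2823  0.1238] jaw 81.41 q6 -1.91 t 26.52 w 0.0489
turn 0.11 or -179.89
shift after turn [ 1.38 -1.65 -6.72]
shift now [ 1.38 -1.64 -6.73]
[2.53393913 1.57029819 2.38394911]
```

View pics/w12c.png

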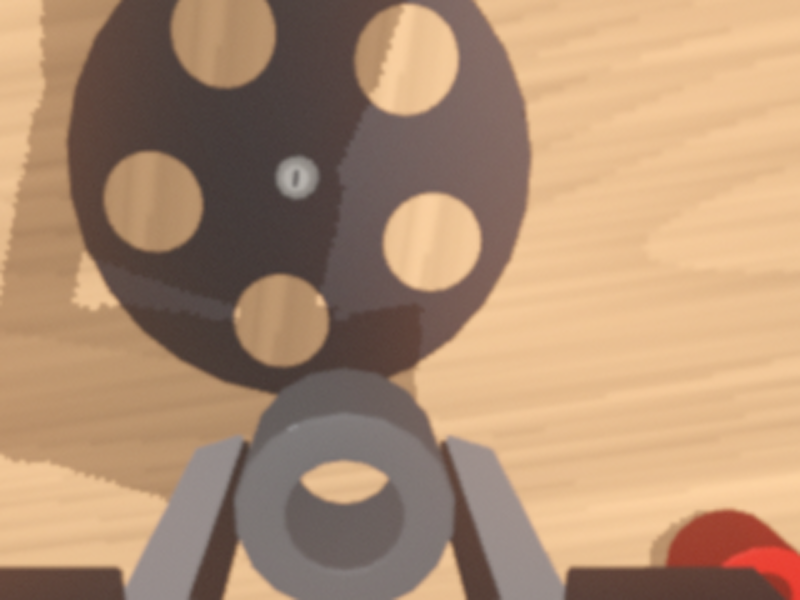

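```bash
python3 - <<'E'
from h import *
import pickle
o=pickle.load(open('o12.pkl','rb'))
p=ray('wrist',[[298.8,130.8]],.026,o)[0];print('spindle',p)
im=cv2.imread('pics/w12.png')
e=(np.array([[68,140],[530,150],[100,262],[510,270],[150,330],[190,365],[240,390],[500,50],[92,40]]))/2.5+[180,60]
g=ray('wrist',e,.004,o)[:,:2]
A=np.c_[2*g,np.ones(len(g))];s=np.linalg.lstsq(A,(g**2).sum(1),rcond=None)[0];print('disc',s[:2],'r',np.sqrt(s[2]+s[:2]@s[:2]))
c=ray('wrist',[[318,262.8]],o['ee_pos'][2]+.0283,o)[0];print('core',c,'tcp',o['ee_pos'])
go([p[0],p[1],.11],81.3,o)
E
```

```text
spindle [ 0.53361265 -0.28884241  0.026     ]
disc [ 0.53445658 -0.28879971] r 0.08940436627817488
core [ 0.60251458 -0.28206763  0.15212031] tcp [ 0.60447186 -0.28234282  0.12382031]
now [ 0.6045 -0.2823  0.1238] jaw 81.41 q6 -1.91 t 26.52 w 0.0489
turn 0.11 or -179.89
shift after turn [ 1.38 -1.71 -6.91]
shift now [ 1.38 -1.7  -6.91]
```

Request:
{"method": "play_rows", "body": {"increments": [[[200,0,-0.5,-1.5,0],[200,0,-0.7,-2.8,0],[200,0,-0.5,-2.47,0],[200,2,0,0,0],[200,3,0,0,0],[200,2.5,0,0,0],[200,0.5,0,0,0],[200,0,0,0,0],[200,0,0,0,0],[200,0,0,0,0]]]}}

```text
time_s: 27.4
ee_pos: [0.5357, -0.2905, 0.0458]
eef_rot: [-0.416, 1.568, -0.567]
force: [-0.3, -0.4, -0.4]
grip_width: 0.0491
```

```bash
python3 - <<'E'
from h import *
o=ctrl.get_obs();go([.534,-.2888,.0105],81.3,o)
im=ctrl.camera('side');cv2.imwrite('pics/s13.png',cv2.resize(im[100:200,260:420],(800,500),interpolation=cv2.INTER_CUBIC)[:,:,::-1])
im=ctrl.camera('wrist');cv2.imwrite('pics/w13.png',im[:,:,::-1])
E
```

```text
now [ 0.5357 -0.2905  0.0458] jaw 81.35 q6 -1.98 t 27.4 w 0.0491
turn 0.05 or -179.95
shift after turn [ 3.53  0.14 -0.2 ]
shift now [ 3.53  0.14 -0.2 ]
```

View pics/s13.png

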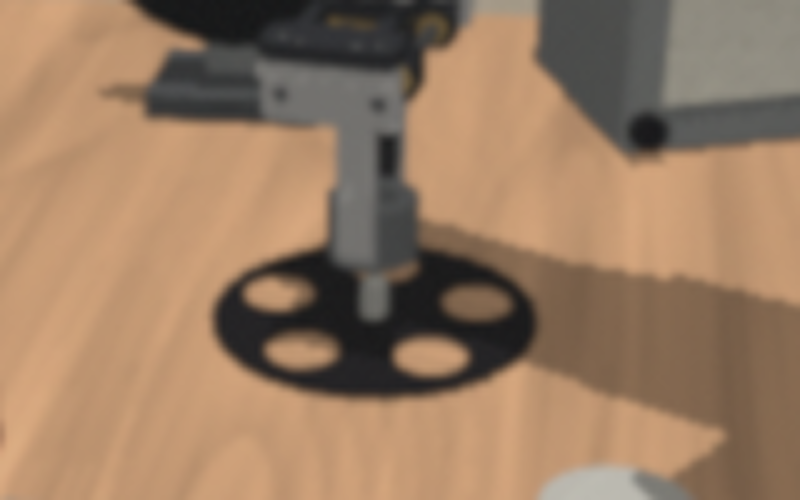

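View pics/w13.png

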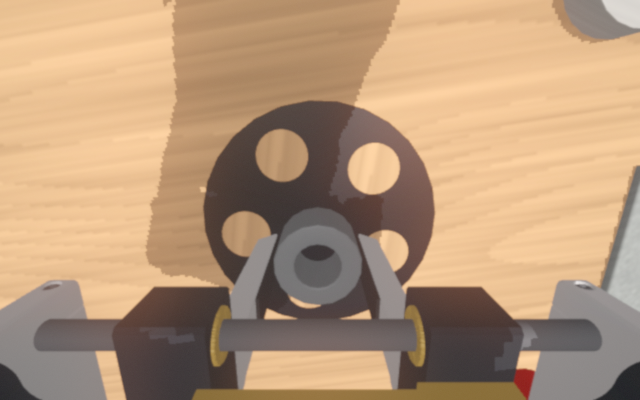

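The core sits centred over the spindle in both views: side 374 against 373, wrist 318 against about 319.5. Lowering.

Request:
{"method": "play_rows", "body": {"increments": [[[200,0.5,0.1,-0.12,0],[200,1,0,0,0],[200,1,0,0,0],[200,0.5,0,0,0],[200,0.2,0,0,0],[200,0,0,0,0],[200,0,0,0,0],[200,0,0,0,0],[200,0,0,0,0]]]}}

```text
time_s: 28.25
ee_pos: [0.5337, -0.2892, 0.012]
eef_rot: [-0.491, 1.571, -0.642]
force: [-0.1, 0.7, -1.0]
grip_width: 0.0489
```

Request:
{"method": "play_rows", "body": {"increments": [[[200,0.1,0,0,0],[200,0,0,0,0],[200,0,0,0,0]]]}}

```text
time_s: 28.5
ee_pos: [0.5337, -0.2891, 0.0109]
eef_rot: [2.292, 1.571, 2.141]
force: [-0.3, -0.5, -0.3]
grip_width: 0.0487
```

Request:
{"method": "play_rows", "body": {"increments": [[[200,0.05,0,0,0],[200,0,0,0,0],[200,0,0,0,0]]]}}

```text
time_s: 28.75
ee_pos: [0.5337, -0.2892, 0.0106]
eef_rot: [-0.503, 1.571, -0.654]
force: [-0.7, 0.6, 2.3]
grip_width: 0.0491
```

Light contact on the flange. Release, rise straight up, and look.

Request:
{"method": "play_rows", "body": {"increments": [[[160,0,0,0,0],[130,0,0,0,0],[100,0,0,0,0],[70,0,0,0,0],[70,0,0,0,0],[70,0,0,0,0],[70,-1,0,0,0],[70,-3,0,0,0],[70,-3.5,0,0,0],[70,-3.5,0,0,0],[70,0,0,0,0],[70,0,0,0,0]]]}}

```text
time_s: 29.75
ee_pos: [0.5345, -0.2896, 0.1231]
eef_rot: [-0.4, 1.566, -0.552]
force: [0.0, 0.1, -0.1]
grip_width: 0.0681
```

```bash
python3 - <<'E'
from h import *
o=ctrl.get_obs();go([.4855,.2995,.12],81.6,o)
im=ctrl.camera('side');im2=ctrl.camera('wrist')
cv2.imwrite('pics/c14.png',np.vstack([cv2.resize(im[130:190,270:430],(640,240),interpolation=cv2.INTER_CUBIC),im2[60:400]])[:,:,::-1])
E
```

```text
now [ 0.5345 -0.2896  0.1231] jaw 81.32 q6 -1.98 t 29.75 w 0.0681
turn -0.28 or 179.72
shift after turn [  0.16  57.56 -13.45]
shift now [  0.16  57.49 -13.73]
```

View pics/c14.png

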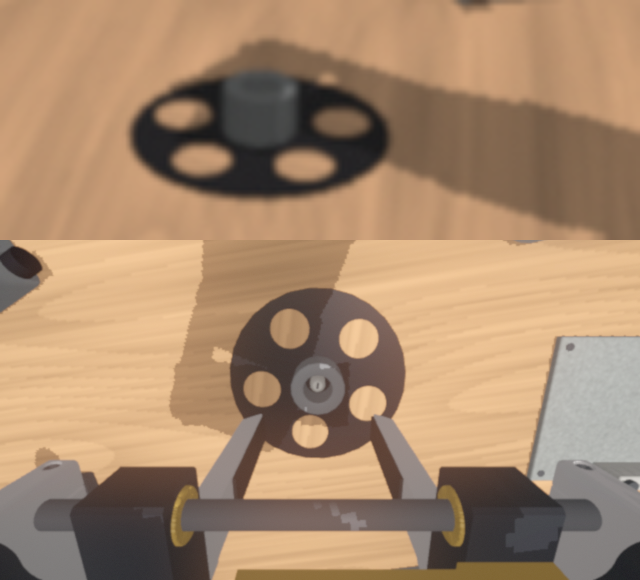

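The core sits flat on the reel with the spindle tip visible in its bore at (317,384). Next I'll return the loupe.

Request:
{"method": "play_rows", "body": {"increments": [[[75,0,3.2,-0.76,0],[75,0,3.2,-0.76,0],[75,0,3.2,-0.76,0],[75,0,3.2,-0.76,0],[75,0,3.2,-0.76,0],[75,0,3.2,-0.76,0],[75,0,3.2,-0.76,0],[75,0,3.2,-0.76,0],[75,0,3.2,-0.76,0],[75,0,3.2,-0.76,0],[75,0,3.2,-0.76,0],[75,0,3.2,-0.76,0]]]}}

```text
time_s: 30.85
ee_pos: [0.5004, 0.1057, 0.1192]
eef_rot: [-2.841, 1.568, -2.992]
force: [0.1, -0.4, -0.8]
grip_width: 0.0665
```

Request:
{"method": "play_rows", "body": {"increments": [[[75,0,3.2,-0.76,0],[75,0,3.2,-0.76,0],[75,0,3.2,-0.76,0],[75,0,3.2,-0.76,0],[75,0,3.2,-0.76,0],[75,0,1.5,-0.7,0],[75,0,0,0,0],[75,0,0,0,0],[75,0,0,0,0],[75,0,0,0,0]]]}}

```text
time_s: 31.68
ee_pos: [0.4836, 0.2829, 0.1201]
eef_rot: [-2.372, 1.57, -2.524]
force: [-0.1, 0.8, -0.3]
grip_width: 0.0664
```

```bash
python3 - <<'E'
from h import *
o=ctrl.get_obs();go([.4854,.2995,.0122],81.6,o)
im2=ctrl.camera('wrist')
cv2.imwrite('pics/w15.png',im2[:,:,::-1])
E
```

```text
now [0.4836 0.2829 0.1201] jaw 81.25 q6 -0.95 t 31.68 w 0.0664
turn -0.35 or 179.65
shift after turn [10.78  1.67 -0.06]
shift now [10.78  1.67 -0.07]
```

View pics/w15.png

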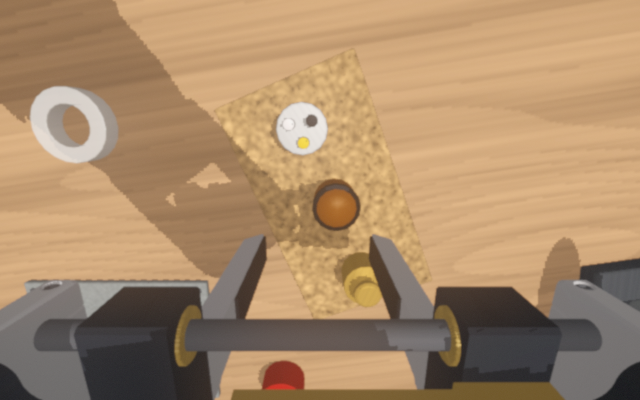

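Request:
{"method": "play_rows", "body": {"increments": [[[75,0,1.67,-0.05,-0.3],[75,0,0,0,0],[75,3,0,0,0],[75,3.5,0,0,0],[75,2.5,0,0,0],[75,1.2,0,0,0],[75,0.5,0,0,0],[75,0,0,0,0],[75,0,0,0,0],[75,0,0,0,0]]], "newtons": 25}}

```text
time_s: 32.57
ee_pos: [0.4863, 0.3009, 0.0151]
eef_rot: [0.633, 1.568, 0.487]
force: [1.0, 0.6, 1.1]
grip_width: 0.0666
```

```bash
python3 - <<'E'
from h import *
go([.4854,.2995,.0122],81.6)
E
```

```text
now [0.4863 0.3009 0.0151] jaw 81.61 q6 -0.93 t 32.57 w 0.0666
turn 0.01 or -179.99
shift after turn [ 0.29 -0.16 -0.07]
shift now [ 0.29 -0.16 -0.07]
```

Request:
{"method": "play_rows", "body": {"increments": [[[75,0.1,0,0,0],[75,0,0,0,0],[75,0,0,0,0],[200,0,0,0,0],[200,0,0,0,0],[200,0,0,0,0],[200,0,0,0,0],[200,0,0,0,0],[200,0,0,0,0]]]}}

```text
time_s: 33.32
ee_pos: [0.4855, 0.3007, 0.0125]
eef_rot: [0.543, 1.571, 0.397]
force: [-0.8, -0.5, 0.6]
grip_width: 0.0435
```

Request:
{"method": "play_rows", "body": {"increments": [[[200,-0.5,0,0,0],[200,-1,0,0,0],[200,-2.5,0,0,0],[200,-3,0,0,0],[200,-3,0,0,0],[200,0,0,0,0],[200,0,0,0,0]]]}}

```text
time_s: 33.9
ee_pos: [0.4861, 0.301, 0.1146]
eef_rot: [0.638, 1.567, 0.492]
force: [0.7, -0.3, -1.1]
grip_width: 0.0431
```

```bash
python3 - <<'E'
from h import *
go([.5805,.044,.11],81.6)
E
```

```text
now [0.4861 0.301  0.1146] jaw 81.62 q6 -0.93 t 33.9 w 0.0431
turn 0.02 or -179.98
shift after turn [  0.44 -24.05  13.09]
shift now [  0.44 -24.05  13.08]
```

Request:
{"method": "play_rows", "body": {"increments": [[[200,0,-1.5,0.8,0],[200,0,-3,1.63,0],[200,0,-3,1.63,0],[200,0,-3,1.63,0],[200,0,-3,1.63,0],[200,0,-3,1.63,0],[200,0,-3,1.63,0],[200,0,-3,1.63,0],[200,0,-1.5,0.85,0],[200,0,0,0,0],[200,0,0,0,0],[200,0,0,0,0]]]}}

```text
time_s: 34.9
ee_pos: [0.579, 0.0449, 0.1117]
eef_rot: [-3.107, 1.569, 3.03]
force: [0.4, 0.3, -0.6]
grip_width: 0.043
```

Request:
{"method": "play_rows", "body": {"increments": [[[200,1,0,0,0],[200,2,0,0,0],[200,3,0,0,0],[200,0,0,0,0],[200,0,0,0,0],[200,0,0,0,0]]]}}

```text
time_s: 35.4
ee_pos: [0.58, 0.0447, 0.0535]
eef_rot: [0.159, 1.57, 0.013]
force: [1.0, -0.5, -0.8]
grip_width: 0.0433
```

```bash
python3 - <<'E'
from h import *
o=ctrl.get_obs();go([.5805,.0441,.0142],81.6)
im2=ctrl.camera('wrist')
cv2.imwrite('pics/w16.png',im2[:,:,::-1])
E
```

```text
now [0.58   0.0447 0.0535] jaw 81.67 q6 -1.41 t 35.4 w 0.0433
turn 0.07 or -179.93
shift after turn [ 3.93 -0.06  0.05]
shift now [ 3.93 -0.06  0.05]
```

View pics/w16.png

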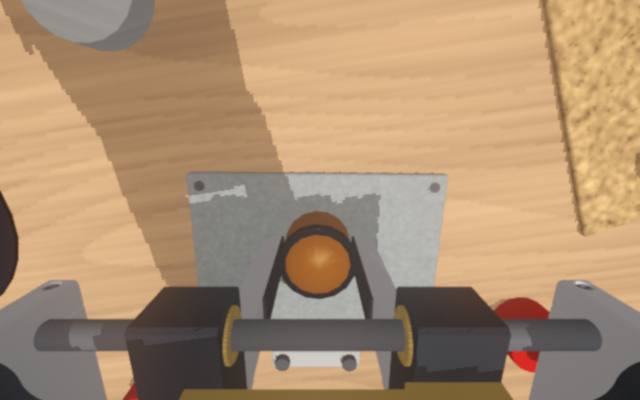

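Request:
{"method": "play_rows", "body": {"increments": [[[200,1.5,-0.05,0.05,0],[200,1.4,0,0,0],[200,0.6,0,0,0],[200,0.2,0,0,0],[200,0.1,0,0,0],[200,0,0,0,0],[200,0,0,0,0],[200,0,0,0,0]]]}}

```text
time_s: 36.12
ee_pos: [0.5805, 0.0436, 0.0152]
eef_rot: [0.161, 1.57, 0.015]
force: [0.6, -1.1, -1.5]
grip_width: 0.043
```

Request:
{"method": "play_rows", "body": {"increments": [[[200,0.05,0,0,0],[200,0,0,0,0],[200,0,0,0,0]]]}}

```text
time_s: 36.37
ee_pos: [0.5804, 0.0436, 0.0144]
eef_rot: [0.173, 1.57, 0.026]
force: [-0.1, 0.3, 3.9]
grip_width: 0.043
```

Request:
{"method": "play_rows", "body": {"increments": [[[150,0,0,0,0],[110,0,0,0,0],[75,0,0,0,0],[75,0,0,0,0],[75,0,0,0,0],[75,-1,0,0,0],[75,-3,0,0,0],[75,-3.5,0,0,7],[75,-3.2,0,0,7],[75,0,0,0,7],[75,0,0,0,7],[75,0,0,0,7]]]}}

```text
time_s: 37.37
ee_pos: [0.5803, 0.0436, 0.1224]
eef_rot: [0.787, 1.569, 0.024]
force: [1.0, 0.7, -0.6]
grip_width: 0.0661
```

Request:
{"method": "play_rows", "body": {"increments": [[[75,0,0,0,7],[75,0,0,0,7],[75,0,0,0,7],[75,0,0,0,7],[75,0,0,0,7],[75,0,0,0,7],[75,0,0,0,7],[75,0,0,0,6.3],[75,0,0,0,0],[75,0,0,0,0]]]}}

```text
time_s: 38.2
ee_pos: [0.5801, 0.0436, 0.1215]
eef_rot: [1.703, 1.57, -0.016]
force: [0.1, 0.2, -0.5]
grip_width: 0.0666
```

```bash
python3 - <<'E'
from h import *
o=ctrl.get_obs();go([.5656,.3169,.12],-8.7)
E
```

```text
now [0.5801 0.0436 0.1215] jaw -8.48 q6 0.16 t 38.2 w 0.0666
turn 0.22 or -179.78
shift after turn [  0.15  -5.57 -26.8 ]
shift now [  0.15  -5.46 -26.82]
```

Request:
{"method": "play_rows", "body": {"increments": [[[75,0,0,0,0.2],[75,0,-0.65,-3.2,0],[75,0,-0.65,-3.2,0],[75,0,-0.65,-3.2,0],[75,0,-0.65,-3.2,0],[75,0,-0.65,-3.2,0],[75,0,-0.65,-3.2,0],[75,0,-0.65,-3.2,0],[75,0,-0.65,-3.2,0],[75,0,-0.35,-1.2,0],[75,0,0,0,0],[75,0,0,0,0]]]}}

```text
time_s: 39.2
ee_pos: [0.5664, 0.3167, 0.1207]
eef_rot: [-0.599, 1.57, -2.323]
force: [1.1, -0.8, -0.2]
grip_width: 0.0664
```

Request:
{"method": "play_rows", "body": {"increments": [[[75,0,0,0,0],[75,0,0,0,0]]]}}

```text
time_s: 39.37
ee_pos: [0.567, 0.3155, 0.1211]
eef_rot: [0.351, 1.571, -1.376]
force: [-0.4, -0.3, 0.5]
grip_width: 0.0664
```

```bash
python3 - <<'E'
from h import *
o=ctrl.get_obs();go([.5656,.3169,.0135],-8.7)
im2=ctrl.camera('wrist')
cv2.imwrite('pics/w17.png',im2[:,:,::-1])
E
```

```text
now [0.567  0.3155 0.1211] jaw -8.93 q6 0.61 t 39.37 w 0.0664
turn -0.23 or 179.77
shift after turn [10.76 -0.16 -0.11]
shift now [10.76 -0.16 -0.11]
```

View pics/w17.png

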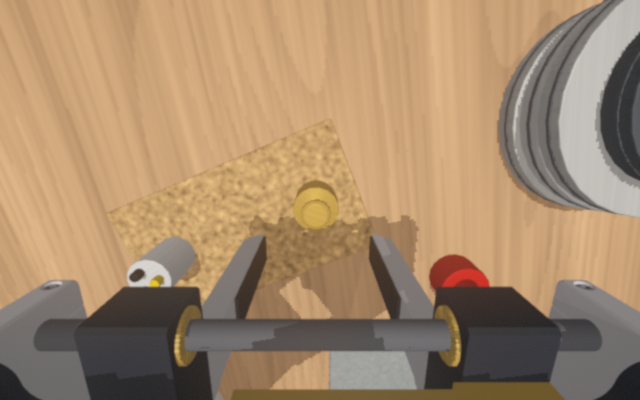

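Request:
{"method": "play_rows", "body": {"increments": [[[75,3,-0.15,-0.12,0],[75,3.5,0,0,0],[75,2.5,0,0,0],[75,1.2,0,0,0],[75,0.5,0,0,0],[75,0,0,0,0],[75,0,0,0,0],[75,0,0,0,0],[200,0,0,0,0],[200,0,0,0,0],[200,0,0,0,0],[200,0,0,0,0]]], "newtons": 40}}

```text
time_s: 40.42
ee_pos: [0.5654, 0.3184, 0.0143]
eef_rot: [2.199, 1.57, 0.473]
force: [0.2, 0.0, 0.6]
grip_width: 0.0429
```

Request:
{"method": "play_rows", "body": {"increments": [[[200,0,0,0,0],[200,-0.5,0,0,0],[200,-1,0,0,0],[200,-2.5,0,0,0],[200,-3,0,0,0],[200,-3,0,0,0],[200,0,0,0,0],[200,0,0,0,0]]]}}

```text
time_s: 41.08
ee_pos: [0.5658, 0.3186, 0.1154]
eef_rot: [2.184, 1.568, 0.458]
force: [-0.5, 0.2, -5.9]
grip_width: 0.0412
```

```bash
python3 - <<'E'
from h import *
o=ctrl.get_obs();go([.6486,.0949,.11],-8.7)
E
```

```text
now [0.5658 0.3186 0.1154] jaw -8.88 q6 0.61 t 41.08 w 0.0412
turn -0.18 or 179.82
shift after turn [ 0.54 11.57 20.86]
shift now [ 0.54 11.64 20.82]
```

Request:
{"method": "play_rows", "body": {"increments": [[[200,0,0.8,1.5,0],[200,0,1.6,2.9,0],[200,0,1.6,2.9,0],[200,0,1.6,2.9,0],[200,0,1.6,2.9,0],[200,0,1.6,2.9,0],[200,0,1.6,2.9,0],[200,0,1.2,1.8,0],[200,0,0,0,0],[200,0,0,0,0],[200,0,0,0,0],[200,0,0,0,0]]]}}

```text
time_s: 42.08
ee_pos: [0.6473, 0.097, 0.113]
eef_rot: [-1.428, 1.569, 3.131]
force: [-0.1, -0.0, -5.0]
grip_width: 0.0412
```

Request:
{"method": "play_rows", "body": {"increments": [[[200,1,0,0,0],[200,2,0,0,0],[200,2,0,0,0],[200,0,0,0,0],[200,0,0,0,0],[200,0,0,0,0],[200,0,0,0,0]]]}}

```text
time_s: 42.67
ee_pos: [0.6486, 0.0962, 0.0654]
eef_rot: [1.838, 1.569, 0.113]
force: [0.0, 0.8, -4.9]
grip_width: 0.0411
```

```bash
python3 - <<'E'
from h import *
o=ctrl.get_obs();go([.6484,.0963,.0155],-8.7)
im2=ctrl.camera('wrist')
cv2.imwrite('pics/w18.png',im2[:,:,::-1])
E
```

```text
now [0.6486 0.0962 0.0654] jaw -8.86 q6 0.25 t 42.67 w 0.0411
turn -0.16 or 179.84
shift after turn [ 4.99 -0.03  0.  ]
shift now [ 4.99 -0.03  0.  ]
```

View pics/w18.png

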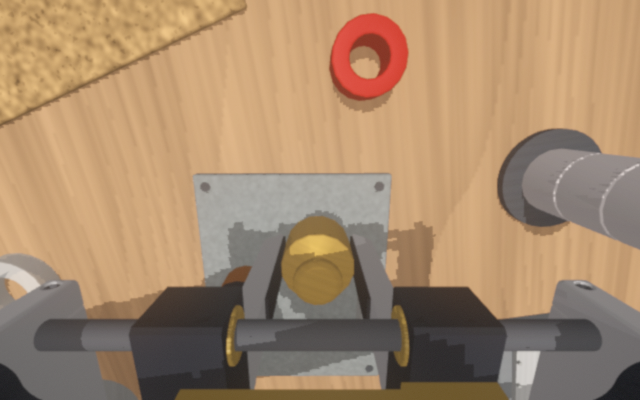

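Request:
{"method": "play_rows", "body": {"increments": [[[200,1.5,0,0,0],[200,2,0,0,0],[200,0.8,0,0,0],[200,0.3,0,0,0],[200,0.1,0,0,0],[200,0.1,0,0,0],[200,0,0,0,0],[200,0,0,0,0],[200,0,0,0,0],[200,0,0,0,0]]]}}

```text
time_s: 43.55
ee_pos: [0.6482, 0.096, 0.0164]
eef_rot: [1.849, 1.57, 0.123]
force: [-0.5, 0.0, -4.6]
grip_width: 0.0409
```

Request:
{"method": "play_rows", "body": {"increments": [[[200,0.05,0,0,0],[200,0,0,0,0],[200,0,0,0,0]]]}}

```text
time_s: 43.8
ee_pos: [0.6482, 0.096, 0.0163]
eef_rot: [1.814, 1.57, 0.089]
force: [-3.9, -0.5, 6.5]
grip_width: 0.0409
```

Request:
{"method": "play_rows", "body": {"increments": [[[170,0,0,0,0],[150,0,0,0,0],[110,0,0,0,0],[75,0,0,0,0],[75,0,0,0,0],[75,0,0,0,0],[75,-1,0,0,0],[75,-3,0,0,0],[75,-3.5,0,0,0],[75,-3.5,0,0,0],[75,0,-1.5,-0.85,0],[75,0,-2.9,-1.64,0]]]}}

```text
time_s: 44.8
ee_pos: [0.6102, 0.1261, 0.1284]
eef_rot: [1.816, 1.565, 0.088]
force: [-0.4, 1.3, -0.4]
grip_width: 0.0663
```

Request:
{"method": "play_rows", "body": {"increments": [[[75,0,-2.9,-1.64,0],[75,0,-2.9,-1.64,0],[75,0,-2.9,-1.64,0],[75,0,-2.9,-1.64,0],[75,0,-2.9,-1.64,0],[75,0,-2.9,-1.64,0],[75,0,-2.9,-1.64,0],[75,0,-1.6,-0.9,0],[75,0,0,0,0],[75,0,0,0,0],[75,0,0,0,0],[75,0,0,0,0]]]}}

```text
time_s: 45.8
ee_pos: [0.4119, 0.2829, 0.1256]
eef_rot: [1.971, 1.57, 0.244]
force: [0.1, -0.9, 1.2]
grip_width: 0.0664
```

```bash
python3 - <<'E'
from h import *
o=ctrl.get_obs();go([.410,.2832,.0185],-8.7)
im2=ctrl.camera('wrist')
cv2.imwrite('pics/w19.png',im2[:,:,::-1])
E
```

```text
now [0.4119 0.2829 0.1256] jaw -8.94 q6 0.68 t 45.8 w 0.0664
turn -0.24 or 179.76
shift after turn [10.71 -0.2  -0.  ]
shift now [10.71 -0.2  -0.  ]
```

View pics/w19.png

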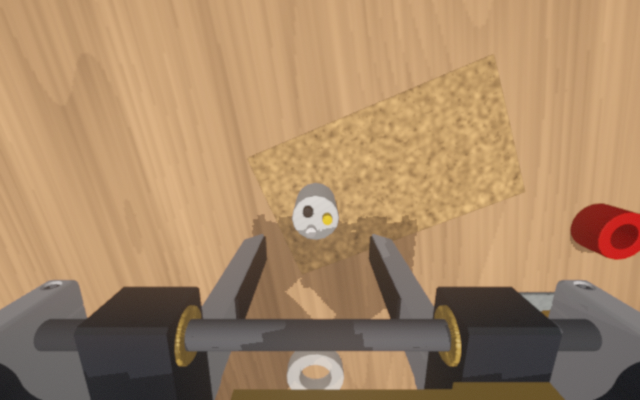

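Request:
{"method": "play_rows", "body": {"increments": [[[75,3,-0.2,0,0],[75,3.5,0,0,0],[75,2.5,0,0,0],[75,1.2,0,0,0],[75,0.45,0,0,0],[75,0,0,0,0],[75,0,0,0,0],[75,0,0,0,0],[200,0,0,0,0],[200,0,0,0,0],[200,0,0,0,0],[200,0,0,0,0]]], "newtons": 30}}

```text
time_s: 46.85
ee_pos: [0.4092, 0.2838, 0.0192]
eef_rot: [2.284, 1.57, 0.558]
force: [0.1, 0.4, -0.3]
grip_width: 0.043
```

Request:
{"method": "play_rows", "body": {"increments": [[[200,0,0,0,0],[200,-0.5,0,0,0],[200,-1,0,0,0],[200,-2.5,0,0,0],[200,-3,0,0,0],[200,-3,0,0,0],[200,-1,0,0,0],[200,0,0,0,0],[200,0,0,0,0]]]}}

```text
time_s: 47.6
ee_pos: [0.4089, 0.2837, 0.1285]
eef_rot: [-1.451, 1.571, 3.107]
force: [-0.8, 0.1, -2.3]
grip_width: 0.04
```

```bash
python3 - <<'E'
from h import *
o=ctrl.get_obs();go([.6302,-.0244,.12],-8.7)
E
```

```text
now [0.4089 0.2837 0.1285] jaw -8.88 q6 0.69 t 47.6 w 0.04
turn -0.18 or 179.82
shift after turn [ 0.85 26.54 27.1 ]
shift now [ 0.85 26.62 27.02]
```

Request:
{"method": "play_rows", "body": {"increments": [[[200,0,1.2,1.2,0],[200,0,2.4,2.45,0],[200,0,2.4,2.45,0],[200,0,2.4,2.45,0],[200,0,2.4,2.45,0],[200,0,2.4,2.45,0],[200,0,2.4,2.45,0],[200,0,2.4,2.45,0],[200,0,2.4,2.45,0],[200,0,2.4,2.45,0],[200,0,2.4,2.45,0],[200,0,1.4,1.3,0]]]}}

```text
time_s: 48.6
ee_pos: [0.6306, -0.0271, 0.1261]
eef_rot: [-1.413, 1.567, -3.141]
force: [-0.0, 0.5, -1.5]
grip_width: 0.0395
```

Request:
{"method": "play_rows", "body": {"increments": [[[200,0,0,0,0],[200,0,0,0,0],[200,0,0,0,0],[200,0,0,0,0],[200,1,0,0,0],[200,2,0,0,0],[200,2,0,0,0],[200,0,0,0,0],[200,0,0,0,0],[200,0,0,0,0]]]}}

```text
time_s: 49.43
ee_pos: [0.6306, -0.0238, 0.0799]
eef_rot: [1.662, 1.57, -0.063]
force: [-0.5, -0.4, -1.2]
grip_width: 0.0395
```

```bash
python3 - <<'E'
from h import *
o=ctrl.get_obs();go([.6301,-.0239,.0205],-8.7)
im2=ctrl.camera('wrist')
cv2.imwrite('pics/w20.png',im2[:,:,::-1])
E
```

```text
now [ 0.6306 -0.0238  0.0799] jaw -8.86 q6 0.06 t 49.43 w 0.0395
turn -0.16 or 179.84
shift after turn [ 5.94 -0.05  0.02]
shift now [ 5.94 -0.05  0.02]
```

View pics/w20.png

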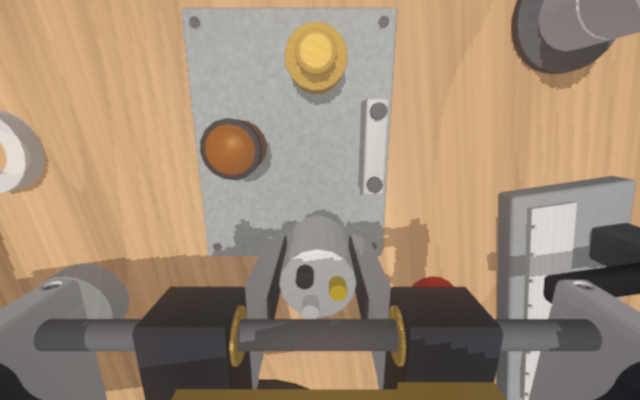

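The weight and loupe stand on the plate, and the holder is right over its spot. Lowering it.

Request:
{"method": "play_rows", "body": {"increments": [[[200,1.5,-0.05,0,0],[200,2.5,0,0,0],[200,1.2,0,0,0],[200,0.4,0,0,0],[200,0.1,0,0,0],[200,0.1,0,0,0],[200,0,0,0,0],[200,0,0,0,0],[200,0,0,0,0],[200,0,0,0,0]]]}}

```text
time_s: 50.32
ee_pos: [0.63, -0.024, 0.0215]
eef_rot: [1.595, 1.57, -0.131]
force: [0.7, -0.2, -1.6]
grip_width: 0.0395
```

Request:
{"method": "play_rows", "body": {"increments": [[[200,0.05,0,0,0],[200,0,0,0,0],[200,0,0,0,0]]]}}

```text
time_s: 50.57
ee_pos: [0.63, -0.024, 0.0212]
eef_rot: [1.583, 1.57, -0.143]
force: [-3.5, 0.3, 5.6]
grip_width: 0.0399
```

Request:
{"method": "play_rows", "body": {"increments": [[[170,0,0,0,0],[150,0,0,0,0],[110,0,0,0,0],[75,0,0,0,0],[75,0,0,0,0],[75,0,0,0,0],[75,-1,0,0,0],[75,-3,0,0,0],[75,-4,0,0,0],[75,-4,0,0,0],[75,-4,0,0,-7],[75,-3.4,0,0,-7]]]}}

```text
time_s: 51.57
ee_pos: [0.6297, -0.024, 0.2185]
eef_rot: [1.384, 1.568, -0.092]
force: [0.9, 0.0, -0.1]
grip_width: 0.0664
```

Request:
{"method": "play_rows", "body": {"increments": [[[75,0,0,0,-7],[75,0,0,0,-7],[75,0,0,0,-7],[75,0,0,0,-7],[75,0,0,0,-7],[75,0,0,0,-7],[75,0,0,0,-7],[75,0,0,0,-7],[75,0,0,0,-7],[75,0,0,0,-7],[75,0,0,0,-6.5],[75,0,2.9,0.1,0]]]}}

```text
time_s: 52.57
ee_pos: [0.6347, 0.0014, 0.2154]
eef_rot: [-0.852, 1.57, -0.993]
force: [0.3, 0.5, 0.9]
grip_width: 0.0661
```

Request:
{"method": "play_rows", "body": {"increments": [[[75,0,2.9,0.1,0],[75,0,2.9,0.1,0],[75,0,0,0,0],[75,0,0,0,0],[75,0,0,0,0],[75,0,0,0,0],[75,0,0,0,0]]]}}

```text
time_s: 53.15
ee_pos: [0.6454, 0.0606, 0.2147]
eef_rot: [-0.04, 1.571, -0.188]
force: [-0.1, -0.2, -0.6]
grip_width: 0.0662
```

```bash
python3 - <<'E'
from h import *
import pickle
o=ctrl.get_obs();im=ctrl.camera('wrist');pickle.dump(o,open('o21.pkl','wb'));cv2.imwrite('pics/w21.png',im[:,:,::-1])
a=im[90:230,205:385,::-1];cv2.imwrite('pics/w21c.png',cv2.resize(a,None,fx=4.4,fy=4.28,interpolation=cv2.INTER_CUBIC)[:600,:800])
go([.6475,.0619,.215],81.5,o)
cv2.imwrite('pics/s21.png',ctrl.camera('side')[:,:,::-1])
cv2.imwrite('pics/sc21.png',ctrl.camera('scene')[:,:,::-1])
E
```

```text
now [0.6454 0.0606 0.2147] jaw 81.55 q6 -1.39 t 53.15 w 0.0662
turn 0.05 or -179.95
shift after turn [-0.03  0.16  0.19]
shift now [-0.03  0.16  0.19]
```

View pics/w21c.png

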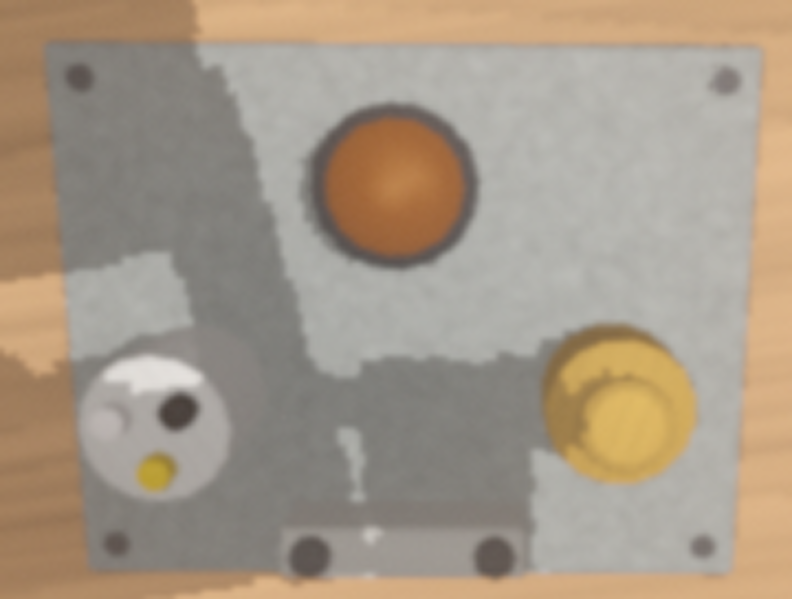

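View pics/sc21.png

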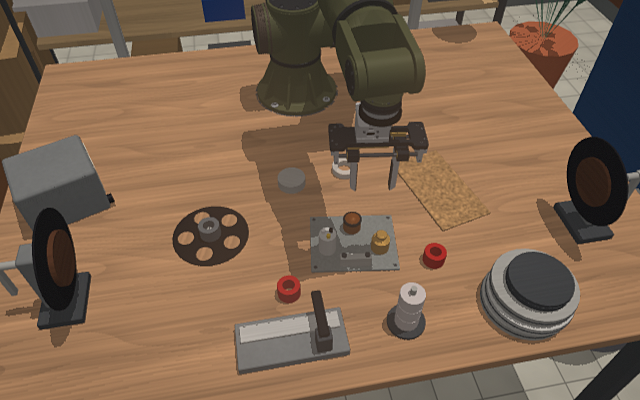

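View pics/s21.png

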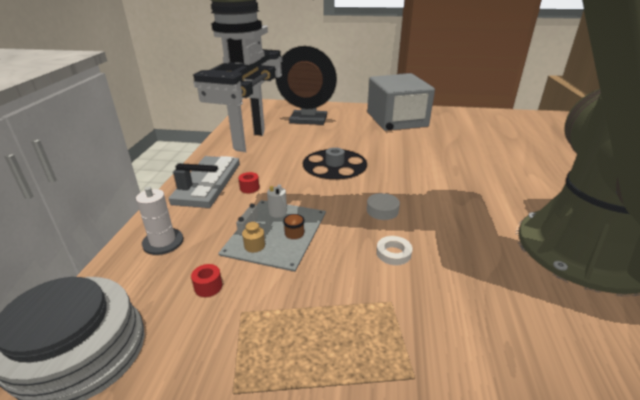

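```bash
python3 - <<'E'
from h import *
import pickle
px=lambda p:np.array(p,float)/[4.4,4.28]+[205,90]
o1=pickle.load(open('o1.pkl','rb'));o2=pickle.load(open('o21.pkl','rb'))
for n,a,b,z in(('screwL',(305,550),(310,557),.044),('screwR',(489,551),(494,557),.044),('cornTL',(76,69),(79,77),.008),('cornTR',(724,75),(725,81),.008),('cBL',(110,537),(117,544),.008),('cBR',(698,541),(703,545),.008),('loupe',(388,181),(395.5,186),.043),('holder',(150,410),(155,427),.064),('weight',(628,411),(628,420),.06)):
    A=ray('wrist',px([a]),z,o1)[0,:2];B=ray('wrist',px([b]),z,o2)[0,:2];print(n,((B-A)*1000).round(1))
im=cv2.imread('pics/w1.png');jm=cv2.imread('pics/w21.png')
cv2.imwrite('pics/cmp.png',np.hstack([cv2.resize(i[160:225,215:280],(400,400),interpolation=cv2.INTER_CUBIC) for i in(im,jm)]))
E
```

```text
screwL [ 0.  -0.2]
screwR [-0.  -0.1]
cornTL [-0.2 -0.1]
cornTR [ 0.1 -0.5]
cBL [0.  0.5]
cBR [-0.1  0.1]
loupe [-0.5  1. ]
holder [ 2.2 -0.6]
weight [ 0.6 -1.3]
```

View pics/cmp.png

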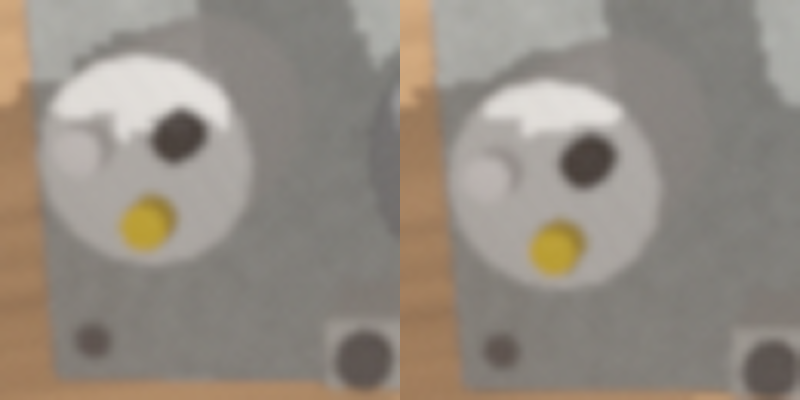

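Relative to the start picture the offsets are about 1.1 mm (loupe), 2.3 mm (holder) and 1.4 mm (weight), all upright. The core is on the reel. The tape (side 394,250) and tin (383,206) are unmoved, and the gripper is clear. Handing in.

```bash
python3 -c "
from station import ctrl
print(ctrl.hand_in())"
```

```text
the job is handed in; nothing more can be done
None
```

The job is done and handed in at about 53 s of the 152 s allowed; `hand_in` gives no verdict, so I don't know how it was judged.

- **Clearing:** I stood the loupe, weight and holder upright on the cork mat. The side picture showed all three standing before I touched the core.
- **Core:** I put the grey core over the reel's spindle. The pictures after release show it sitting flat, with the spindle tip in its bore.
- **Putting back:** The loupe, weight and holder are back upright on the plate. Compared with the start picture they are off by about 1.1 mm (loupe), 1.4 mm (weight) and 2.3 mm (holder). I left the holder's 2.3 mm as it was.
- **Other things:** The tape, tin and red look-alikes show no movement in the pictures. The gripper was open and well clear at the end. The highest force I read between moves was about 8 N, against the 40 N and 120 N limits.

No check failed. The rough scene and side camera positions differed by up to about 8 mm, so I used the wrist camera's measurements for the plate, core and reel.

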